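# Change the cartridges in the push-push readers

### The arm

A 6-joint arm with a two-finger parallel gripper is mounted at the origin on the work surface. World frame = base frame: x ahead of the robot, y to its left, z up, the work surface at z = 0. Lengths are in mm, angles in degrees, forces in N, time in s.
With the tool pointing down it reaches from about 350 to 775 mm from the base axis. Payload 7.3 kg.
Tool frame: the origin (TCP) lies at the centre of the arm's flange, where the gripper is bolted on; the fingertips stand 178 mm ahead of it and the grasp point (between the pads) lies 159 mm ahead of it; z points along the fingers, y is the line along which they close (so a half turn about z gives the same grasp; the last joint's range is limited). The gripper opens to 92 mm and grips with 3 to 60 N. Pads are 19 mm wide; open, the fingers measure 130 mm over their backs; the gripper's body (75 mm by 190 mm) begins 47 mm behind the grasp point.
Start: joints at [55.233, 19.595, 87.324, -0, 73.075, -8.365], TCP at [233.429, 470.254, 404.741] pointing down, gripper open.
Joint ranges: [-145.02, 145.02], [-44.19, 115.74], [2.07, 154.8], [-57.11, 237.11], [16.16, 152.29], [-177.93, 177.93]. Speed limits (degrees/s): [147.25, 147.25, 180, 180, 180, 180].

### API

Orientations are given as [roll, pitch, yaw] about the fixed x, y, z axes, in that order (R = Rz(yaw) Ry(pitch) Rx(roll)).
In Python, from station import ctrl, vision, ticket gives the robot as it stands.
- The arm moves only by the tool servo_tool, never from a script. Its argument "moves" is a list of rows, each an object of numbers: "dx", "dy", "dz": the shift along the tool's x, y, z in mm; "ax", "ay", "az": the turn, a rotation vector about the tool's x, y, z in degrees. In form: [{"dx": .., "dy": .., "dz": .., "ax": .., "ay": .., "az": ..}, ...]. A call has 1 to 5 rows; each row shifts and turns the commanded pose from where the row before left it, along the tool's axes as they then stand; what a row does not reach is not made up. A row lasts 1/12 s, in which the tool goes at most 41.7 mm and 7.16 degrees, less where a joint would pass 70% of its speed; a pose out of reach is approached as far as the arm can. A call with a gripper value outside its range is refused whole. "claw" is the opening, from 0 (shut) to 1 (fully open), set as the call begins (left out, the last holds). The fingers move at their own pace and stop on an object; "squeeze" is the grip in N (left out, the last holds). Time passes only in rows, so rows that do not move let the fingers close. It gives the time, the measured TCP pose, the force, the opening and the grip force at its end, in the units of the state.
- ctrl.read_state(): the state, without advancing time (a new reading comes with each control period).
- vision.grab_frame(name): name is "scene" or "top" or "wrist"; returns the picture (400x640x3 uint8, red, green, blue); there is no depth.
- vision.calibration(name): a dict with "mtx" (3x3 intrinsics, pixels), "cam_to_world" (4x4, takes a point from camera to world coordinates). Camera axes: x right, y down, z forward; pixel columns grow to the right and rows downward; lengths in mm; the calibration is good to about 2 mm. The wrist camera is an equidistant fisheye: a pixel r from the principal point sees the ray r / f radians off the axis. A picture is of the moment at which its call begins: read the wrist's pose just before it. calibration takes no time and is no camera call; for the wrist camera it gives the pose at the moment of the call.
- ticket.sign_off(): hands the job in; it is judged then, once.
The state is a dict: "time_s": time; "joints": joint angles; "qvel": joint speeds; "effort": joint torques, N m; "position": TCP position; "eef_rot": TCP orientation; "contact_force": force on the tool from outside, world axes, zero at the start; "torque": the same for the moment, N m; "opening": opening from 0.0 (shut) to 1.0 (fully open); "finger_force": force on a finger pad.
Only numpy, scipy, OpenCV 4.12 (cv2) and the standard library are available. Lean on these libraries where they do the work, as an engineer would, in place of code of your own. Each camera call takes 0.05 s, during which the arm holds its last target. There are 200 camera calls.

### The job

First push the steel discard tray across the bench into the red taped outline, so that all of it stands inside the tape. Then release each of the two used cartridges from the reader that holds it by pressing it down once more, lift it out and set it in the tray, and load every fresh cartridge standing on the bench into a reader of its own, pressing it down until the catch keeps its grey body flush with the reader's top. Leave the tube rack, the bottle and the jar where they are.

Things in the scene. Friction and masses are not known exactly. Their poses are not given: they have to be found in the camera images.
- reader_a: white bench-top cartridge reader, red bands, fixed, 100 (x) x 120 (y) x 105 mm tall; origin: centre of its underside. Centred in its top, a vertical slot 40 (x) x 60 (y) mm, mouth bevelled (7 mm deep). Hooks in it grip a pressed-down cartridge, which lifts out only after it has popped up 32 mm. Starts with a used cartridge caught in it.
- reader_b: white bench-top cartridge reader, red bands, fixed, 100 (x) x 120 (y) x 105 mm tall; origin: centre of its underside. Centred in its top, a vertical slot 40 (x) x 60 (y) mm, mouth bevelled (7 mm deep). Hooks in it grip a pressed-down cartridge, which lifts out only after it has popped up 32 mm. Starts with a used cartridge caught in it.
- reader_c: white bench-top cartridge reader, red bands, fixed, 100 (x) x 120 (y) x 105 mm tall; origin: centre of its underside. Centred in its top, a vertical slot 40 (x) x 60 (y) mm, mouth bevelled (7 mm deep). Hooks in it grip a pressed-down cartridge, which lifts out only after it has popped up 32 mm. Starts empty, carriage popped up.
- carriage_a (a joint): push-push carriage of reader_a, m pressed down: 0 = popped up (cartridge's underside 77 mm above the bench), 0.032 = caught (underside 45 mm, grey body flush with reader's top), 0.041 = end stop. Spring 4 to 7 N upward. Pressed past 0.039 and let go from 0: stays caught at 0.032; pressed past 0.039 again and let go: pops up to 0. Under 0.036: no change.
- carriage_b (a joint): push-push carriage of reader_b, m pressed down: 0 = popped up (cartridge's underside 77 mm above the bench), 0.032 = caught (underside 45 mm, grey body flush with reader's top), 0.041 = end stop. Spring 4 to 7 N upward. Pressed past 0.039 and let go from 0: stays caught at 0.032; pressed past 0.039 again and let go: pops up to 0. Under 0.036: no change.
- carriage_c (a joint): push-push carriage of reader_c, m pressed down: 0 = popped up (cartridge's underside 77 mm above the bench), 0.032 = caught (underside 45 mm, grey body flush with reader's top), 0.041 = end stop. Spring 4 to 7 N upward. Pressed past 0.039 and let go from 0: stays caught at 0.032; pressed past 0.039 again and let go: pops up to 0. Under 0.036: no change.
- fresh_1: a fresh cartridge: grey body 36 (x) x 56 (y) x 60 mm tall, its narrow sides grooved 10 to 24 mm up, and on top a white grip tab 14 (x) x 40 (y) x 34 mm tall; 94 mm in all, 70 to 140 g; origin: centre of its underside, z up; same after a half turn. Starts upright on the bench; two or three fresh ones are present.
- fresh_2: a fresh cartridge: grey body 36 (x) x 56 (y) x 60 mm tall, its narrow sides grooved 10 to 24 mm up, and on top a white grip tab 14 (x) x 40 (y) x 34 mm tall; 94 mm in all, 70 to 140 g; origin: centre of its underside, z up; same after a half turn. Starts upright on the bench; two or three fresh ones are present.
- fresh_3: a fresh cartridge: grey body 36 (x) x 56 (y) x 60 mm tall, its narrow sides grooved 10 to 24 mm up, and on top a white grip tab 14 (x) x 40 (y) x 34 mm tall; 94 mm in all, 70 to 140 g; origin: centre of its underside, z up; same after a half turn. Starts upright on the bench; two or three fresh ones are present.
- used_1: a used cartridge: grey body 36 (x) x 56 (y) x 60 mm tall, its narrow sides grooved 10 to 24 mm up, and on top a white grip tab 14 (x) x 40 (y) x 34 mm tall; 94 mm in all, 70 to 140 g; origin: centre of its underside, z up; same after a half turn. Looks like the fresh ones; starts caught in a reader, only the tab above its top.
- used_2: a used cartridge: grey body 36 (x) x 56 (y) x 60 mm tall, its narrow sides grooved 10 to 24 mm up, and on top a white grip tab 14 (x) x 40 (y) x 34 mm tall; 94 mm in all, 70 to 140 g; origin: centre of its underside, z up; same after a half turn. Looks like the fresh ones; starts caught in a reader, only the tab above its top.
- tray: loose open stainless steel discard tray, outside 110 (x) x 150 (y) x 32 mm tall, walls and floor 4 mm, about 300 g, empty at the start; origin at the centre of its underside, z up
- spot: red tape outline stuck flat on the bench, no height; inside the tape 146 (x) x 186 (y) mm, tape 8 mm wide; origin at its centre; the tray's long side goes along its long side, either way round
- tube_rack: bystander: loose white tube rack, 70 x 150 x 58 mm, with capped tubes up to 106 mm tall; origin under its centre
- bottle: bystander: loose white bottle with red cap, 64 mm across, 150 mm tall; origin under its centre
- jar: bystander: loose amber jar with black cap, 60 mm across, 70 mm tall; origin under its centre

How it is judged:
By the outcome, as a careful person would: the job done as asked, in the order asked, and still so for the second after the job is handed in, with the robot touching nothing.
Of fresh_1, fresh_2, fresh_3 only 2 to 3 are there at a start; the rules pass over those that are not, and their reading is None.
At some moment in a run one of tray, fresh_1, fresh_2, fresh_3 may be knocked a few centimetres aside while the robot is not near it.
It also fails if it takes over 210 s, if anything falls off the work surface, if the arm or the gripper's body presses on something with over 40 N, if the wrist force passes 120 N, or if a joint passes its speed limit or range.

## Working session

There is one attempt and no reset: what is moved stays moved. The work goes in short steps, Python scripts to look and compute and a tool call to move; the robot and the scene stay as the last step left them, time stands still between calls to the robot, and variables do not carry over. Pictures are saved under pics/ and viewed, at most 14 in all, crops included, and the job is handed in when it is done.

Besides the shell and the picture viewer there is one more tool, called after "Emit:" as name(argument=value, ...) on one line, values as JSON. servo_tool: Moves the arm, as the interface text tells. Its arguments: {"type":"object","properties":{"moves":{"type":"array"},"claw":{"type":"number"},"squeeze":{"type":"number"}},"required":["moves"]}

```bash
ls; mkdir -p pics; cat > h.py <<'E'
import numpy as np, cv2
from station import ctrl, vision, ticket
def grab(name,fn=None):
    c=vision.calibration(name); im=vision.grab_frame(name)
    if fn: cv2.imwrite('pics/'+fn,cv2.cvtColor(im,cv2.COLOR_RGB2BGR))
    return im,c
def ray(c,u,v,fish=False):
    K=np.array(c['mtx']);T=np.array(c['cam_to_world'])
    x=(u-K[0,2])/K[0,0];y=(v-K[1,2])/K[1,1]
    if fish:
        r=np.hypot(x,y)+1e-12;d=np.array([np.sin(r)*x/r,np.sin(r)*y/r,np.cos(r)])
    else: d=np.array([x,y,1.])
    return T[:3,3],T[:3,:3]@d
def onz(c,u,v,z,fish=False):
    o,d=ray(c,u,v,fish);return (o+d*(z-o[2])/d[2])
def proj(c,P,fish=False):
    K=np.array(c['mtx']);T=np.array(c['cam_to_world'])
    p=T[:3,:3].T@(np.array(P,float)-T[:3,3])
    if fish:
        r=np.hypot(p[0],p[1]);t=np.arctan2(r,p[2]);x,y=p[:2]/(r+1e-12)*t
    else: x,y=p[:2]/p[2]
    return np.array([K[0,0]*x+K[0,2],K[1,1]*y+K[1,2]])
E
python3 - <<'E'
from h import *
for n in('scene','top','wrist'):
    im,c=grab(n,n+'0.png');print(n,np.round(c['mtx'],1).tolist(),np.round(c['cam_to_world'],3).tolist())
print(ctrl.read_state())
E
```

```text
pics
scene [[371.9, 0.0, 317.3], [0.0, 371.9, 200.7], [0.0, 0.0, 1.0]] [[0.055, 0.664, -0.746, 1485.692], [0.998, -0.05, 0.03, -36.483], [-0.017, -0.746, -0.666, 864.524], [0.0, 0.0, 0.0, 1.0]]
top [[374.9, 0.0, 319.1], [0.0, 374.9, 196.9], [0.0, 0.0, 1.0]] [[-0.016, -0.99, 0.143, 455.994], [-0.999, 0.021, 0.033, -8.839], [-0.036, -0.143, -0.989, 987.019], [0.0, 0.0, 0.0, 1.0]]
wrist [[309.7, 0.0, 319.3], [0.0, 309.7, 202.5], [0.0, 0.0, 1.0]] [[0.445, 0.864, 0.238, 168.841], [0.896, -0.428, -0.121, 501.482], [-0.003, 0.267, -0.964, 386.013], [0.0, 0.0, 0.0, 1.0]]
{'time_s': 0.15, 'joints': array([ 5.52323543e+01,  1.96274995e+01,  8.73639501e+01,  2.17963076e-04,
        7.30751875e+01, -8.36602001e+00]), 'qvel': array([-0.10528811, -0.07496898, -0.22494532, -0.02401229, -0.03918627,
       -0.01569235]), 'effort': array([ 2.01577503e-03, -4.31466007e+01, -2.44355106e+01,  7.17319851e-02,
        5.37185138e-02, -7.27180168e-05]), 'position': array([233.37713416, 470.16789594, 404.20669874]), 'eef_rot': array([-1.79934102e+02, -9.90169127e-03,  1.53598305e+02]), 'contact_force': array([-0.49383106,  0.26863367, -0.0611587 ]), 'torque': array([ 0.02125337,  0.01359483, -0.0406069 ]), 'finger_force': 0.0, 'opening': 0.9992161130312127}
```

View pics/top0.png

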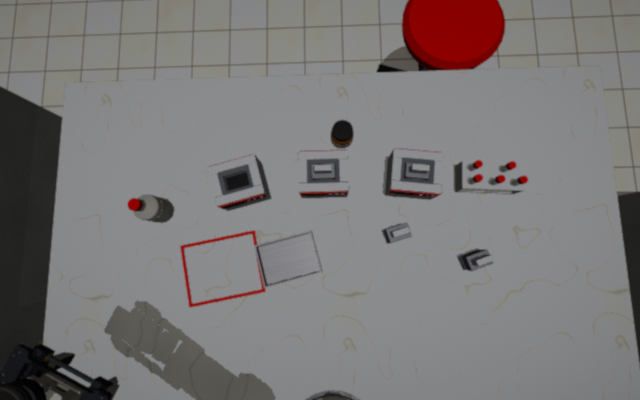

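View pics/scene0.png

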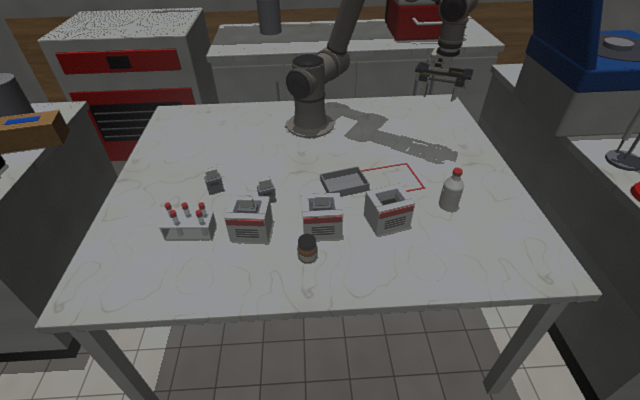

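The top view shows the empty reader at (240,182), loaded readers at (323,172) and (414,172), two fresh cartridges at (398,232) and (477,260), the tray at (290,258) and the tape at (222,268). The jar is at (342,133), the rack at (492,178) and the bottle at (150,208).

```bash
python3 - <<'E'
import cv2
im=cv2.imread('pics/top0.png')[120:310,180:500]
im=cv2.resize(im,None,fx=2.5,fy=2.5,interpolation=cv2.INTER_CUBIC)
im=cv2.convertScaleAbs(im,alpha=1.4)
cv2.imwrite('pics/crop0.png',im)
E
```

```text
(no output)
```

View pics/crop0.png

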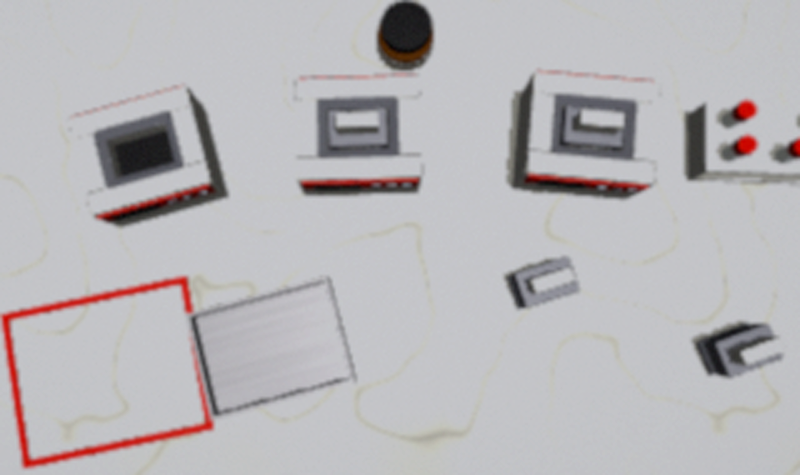

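The crop shows the tray rim corners at (192,315), (330,278), (354,378), (217,412) in crop pixels, just right of the tape. The grey slot mouths and white tabs are clear.

```bash
python3 - <<'E'
from h import *
c=vision.calibration('top')
f=lambda p,z:onz(c,180+(p[0]+.5)/2.5-.5,120+(p[1]+.5)/2.5-.5,z)
def rect(name,pts,z):
    P=np.array([f(p,z)[:2] for p in pts],np.float32);(cx,cy),(w,h),a=cv2.minAreaRect(P)
    m=P.mean(0);e=[(np.linalg.norm(P[i]-P[(i+1)%4]),np.degrees(np.arctan2(*(P[(i+1)%4]-P[i])[::-1]))) for i in range(4)]
    print(name,np.round(m,1),[(round(float(l)),round(float(a)%180,1)) for l,a in e])
rect('tray',[(192,315),(330,278),(354,378),(217,412)],32)
im=cv2.imread('pics/top0.png');h=cv2.cvtColor(im,cv2.COLOR_BGR2HSV)
m=cv2.inRange(h,(0,120,60),(8,255,255))|cv2.inRange(h,(172,120,60),(180,255,255))
m[:225]=0;m[:,:175]=0;m[:,275:]=0
ys,xs=np.nonzero(m);W=np.array([onz(c,x,y,0)[:2] for x,y in zip(xs,ys)],np.float32)
print('spot',cv2.minAreaRect(W),'(outer 162x202)')
# grey mouths
g=cv2.resize(im[120:310,180:500],None,fx=2.5,fy=2.5,interpolation=cv2.INTER_CUBIC)
hs=cv2.cvtColor(g,cv2.COLOR_BGR2HSV)
for n,(x0,y0,x1,y1) in dict(c=(88,105,195,190),b=(308,88,410,160),a=(540,88,645,160)).items():
    mm=(hs[...,2]<100)&(hs[...,2]>10);k=np.zeros_like(mm);k[y0:y1,x0:x1]=mm[y0:y1,x0:x1]
    cs,_=cv2.findContours(k.astype(np.uint8),cv2.RETR_EXTERNAL,2);ct=max(cs,key=cv2.contourArea)
    W=np.array([f(p,105)[:2] for p in ct[:,0]],np.float32);print('mouth',n,cv2.minAreaRect(W))
rect('readerC top',[(70,125),(185,88),(212,183),(90,213)],105)
rect('readerB top',[(296,78),(419,76),(422,180),(299,181)],105)
rect('readerA top',[(538,72),(658,80),(654,184),(528,177)],105)
for n,(x0,y0,x1,y1,z) in dict(b=(325,105,390,137,139),a=(560,105,630,137,139),f1=(520,255,580,300,94),f2=(720,320,785,372,94)).items():
    mm=hs[...,2]>(125);k=np.zeros(mm.shape,np.uint8);k[y0:y1,x0:x1]=mm[y0:y1,x0:x1]
    cs,_=cv2.findContours(k,cv2.RETR_EXTERNAL,2)
    for ct in cs:
        if cv2.contourArea(ct)>200: 
            W=np.array([f(p,z)[:2] for p in ct[:,0]],np.float32);print('tab',n,cv2.minAreaRect(W),cv2.boundingRect(ct))
for n,p,z in (('jar',(405,28),70),('f1 tab',(552,281),94),('f2 tab',(757,350),94)): print(n,f(p,z))
print('bottle',onz(c,135,204,150), 'rack',onz(c,495,178,58))
E
```

```text
tray [440.9 101.9] [(145, 103.9), (103, 12.8), (141, 102.9), (100, 15.0)]
spot ((416.8116455078125, 281.6429138183594), (160.49440002441406, 200.02162170410156), 10.674652099609375) (outer 162x202)
mouth c ((631.49951171875, 223.62142944335938), (57.79835891723633, 76.8733901977539), 14.899441719055176)
mouth b ((648.0897216796875, 11.006248474121094), (57.41886901855469, 77.54537963867188), 0.6432448029518127)
mouth a ((643.0546264648438, -213.7829132080078), (77.36573028564453, 57.58909606933594), 83.21727752685547)
readerC top [628.5 222.4] [(117, 106.9), (98, 15.9), (120, 102.7), (89, 14.0)]
readerB top [646.6   9.9] [(119, 89.5), (102, 0.1), (117, 89.2), (101, 1.1)]
readerA top [ 641.7 -214.3] [(114, 84.5), (101, 174.3), (118, 85.5), (103, 172.2)]
tab b ((648.6371459960938, 10.297776222229004), (11.51469898223877, 37.970943450927734), 0.1470842957496643) (337, 112, 42, 14)
tab a ((643.8642578125, -213.85910034179688), (36.44723129272461, 12.183442115783691), 85.65243530273438) (582, 111, 41, 15)
tab f1 ((505.2489013671875, -167.76071166992188), (55.719085693359375, 33.94879913330078), 88.90254211425781) (520, 255, 60, 37)
tab f2 ((434.7038269042969, -361.4752197265625), (38.467220306396484, 47.72321701049805), 87.34932708740234) (742, 320, 43, 52)
jar [756.7222769 -37.9930511  70.       ]
f1 tab [ 497.64753146 -169.43039049   94.        ]
f2 tab [ 430.55620572 -354.92858319   94.        ]
bottle [570.17538246 441.81086468 150.        ] rack [ 628.8219439  -414.98494819   58.        ]
```

Emit:
servo_tool(moves=[{"az": 7.1},{"az": 7.1},{"az": 7.1},{"az": 7.1},{"az": 7.1}], claw=0.6)

```text
schema error: expected keys dx, dy, dz, ax, ay, az
```

Emit:
servo_tool(moves=[{"az": 7.1},{"az": 7.1},{"dx": -30,"dy": 7,"dz": 4},{"dx": -35,"dy": 8,"dz": 4},{"dx": -35,"dy": 8,"dz": 4}])

```text
schema error: expected keys dx, dy, dz, ax, ay, az
```

Emit:
servo_tool(moves=[{"dx": -35,"dy": 8,"dz": 4},{"dx": -35,"dy": 8,"dz": 4},{"dx": -35,"dy": 8,"dz": 4},{"dx": -35,"dy": 8,"dz": 4},{"dx": -35,"dy": 8,"dz": 4}])

```text
schema error: expected keys dx, dy, dz, ax, ay, az
```

Emit:
servo_tool(moves=[{"dx": -35,"dy": 8,"dz": 4},{"dx": -35,"dy": 8,"dz": 4},{"dx": -35,"dy": 8,"dz": 4},{"dx": -35,"dy": 8,"dz": 4},{"dx": -35,"dy": 8,"dz": 4}])

```text
schema error: expected keys dx, dy, dz, ax, ay, az
```

Emit:
servo_tool(moves=[{"dx": -30,"dy": 8,"dz": 4},{"dx": -30,"dy": 6,"dz": 4},{}])

```text
schema error: expected keys dx, dy, dz, ax, ay, az
```

```bash
cat >> h.py <<'E'
def pose():
    s=ctrl.read_state();return np.array(s['position']),s['eef_rot'][2],s
def need(x,y,z,yaw):
    p,ps,s=pose();a=np.radians(ps);D=np.array([x,y,z])-p
    az=(ps-yaw+90)%180-90
    print('now',np.round(p,1),'rpy',np.round(s['eef_rot'],2),'t',round(s['time_s'],1),'F',np.round(s['contact_force'],1),'op',round(s['opening'],3))
    print('NEED dx %.1f dy %.1f dz %.1f az %.1f'%(D[0]*np.cos(a)+D[1]*np.sin(a),D[0]*np.sin(a)-D[1]*np.cos(a),-D[2],az))
E
python3 - <<'E'
from h import *
need(469,-15,350,103.5)
im,c=grab('wrist','w1.png'); im2,c2=grab('top','t1.png')
print(np.round(c['cam_to_world'],3).tolist())
E
```

```text
now [233.4 470.2 404.2] rpy [-1.7993e+02 -1.0000e-02  1.5360e+02] t 0.1 F [-0.5  0.3 -0.1] op 0.999
NEED dx -426.8 dy -329.8 dz 54.2 az 50.1
[[0.445, 0.864, 0.238, 168.858], [0.896, -0.428, -0.121, 501.505], [-0.002, 0.267, -0.964, 386.104], [0.0, 0.0, 0.0, 1.0]]
```

View pics/w1.png

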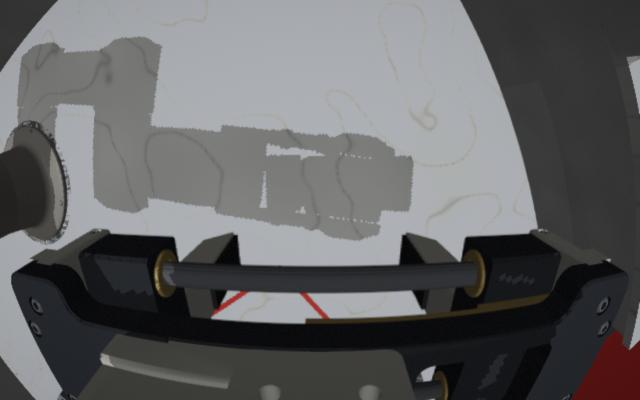

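All the moves were refused because every row needs all six keys, so the arm is still at the start. The wrist picture shows the bench ahead, with the fingers at the bottom (rows above 240).

Emit:
servo_tool(moves=[{"dx": 0,"dy": 0,"dz": 0,"ax": 0,"ay": 0,"az": 7.1},{"dx": 0,"dy": 0,"dz": 0,"ax": 0,"ay": 0,"az": 7.1},{"dx": 0,"dy": 0,"dz": 0,"ax": 0,"ay": 0,"az": 7.1},{"dx": 0,"dy": 0,"dz": 0,"ax": 0,"ay": 0,"az": 7.1},{"dx": 0,"dy": 0,"dz": 0,"ax": 0,"ay": 0,"az": 7.1}], claw=0.6)

```text
time_s: 0.67
position: [233.4, 470.2, 404.6]
eef_rot: [-180.0, 0.0, 117.7]
contact_force: [0.1, 0.6, -0.1]
opening: 0.685
finger_force: 0.0
```

Emit:
servo_tool(moves=[{"dx": 0,"dy": 0,"dz": 0,"ax": 0,"ay": 0,"az": 7.1},{"dx": 0,"dy": 0,"dz": 0,"ax": 0,"ay": 0,"az": 7.1},{"dx": -30,"dy": 7,"dz": 4,"ax": 0,"ay": 0,"az": 0},{"dx": -35,"dy": 8,"dz": 4,"ax": 0,"ay": 0,"az": 0},{"dx": -35,"dy": 8,"dz": 4,"ax": 0,"ay": 0,"az": 0}])

```text
time_s: 1.08
position: [279.8, 377.9, 392.4]
eef_rot: [-180.0, 0.0, 104.0]
contact_force: [-0.1, 0.8, 0.3]
opening: 0.6
finger_force: 0.0
```

Emit:
servo_tool(moves=[{"dx": -35,"dy": 8,"dz": 4,"ax": 0,"ay": 0,"az": 0},{"dx": -35,"dy": 8,"dz": 4,"ax": 0,"ay": 0,"az": 0},{"dx": -35,"dy": 8,"dz": 4,"ax": 0,"ay": 0,"az": 0},{"dx": -35,"dy": 8,"dz": 4,"ax": 0,"ay": 0,"az": 0},{"dx": -35,"dy": 8,"dz": 4,"ax": 0,"ay": 0,"az": 0}])

```text
time_s: 1.5
position: [361.0, 216.8, 372.7]
eef_rot: [180.0, -0.0, 103.9]
contact_force: [0.5, -0.7, 0.7]
opening: 0.597
finger_force: 0.0
```

Emit:
servo_tool(moves=[{"dx": -35,"dy": 8,"dz": 4,"ax": 0,"ay": 0,"az": 0},{"dx": -35,"dy": 8,"dz": 4,"ax": 0,"ay": 0,"az": 0},{"dx": -35,"dy": 8,"dz": 4,"ax": 0,"ay": 0,"az": 0},{"dx": -35,"dy": 8,"dz": 4,"ax": 0,"ay": 0,"az": 0},{"dx": -35,"dy": 8,"dz": 4,"ax": 0,"ay": 0,"az": 0}])

```text
time_s: 1.92
position: [441.9, 56.4, 352.6]
eef_rot: [180.0, -0.0, 103.9]
contact_force: [1.2, 0.2, 0.6]
opening: 0.599
finger_force: 0.0
```

Emit:
servo_tool(moves=[{"dx": -30,"dy": 8,"dz": 4,"ax": 0,"ay": 0,"az": 0},{"dx": -30,"dy": 6,"dz": 4,"ax": 0,"ay": 0,"az": 0},{"dx": 0,"dy": 0,"dz": 0,"ax": 0,"ay": 0,"az": 0}])

```text
time_s: 2.17
position: [471.3, -0.7, 344.0]
eef_rot: [180.0, 0.1, 103.7]
contact_force: [0.1, -1.0, -0.2]
opening: 0.599
finger_force: 0.0
```

```bash
python3 - <<'E'
from h import *
need(469,-15,350,103.5)
im,c=grab('wrist','w1.png'); im2,c2=grab('top','t1.png')
E
```

```text
now [471.3  -0.7 344. ] rpy [1.7997e+02 9.0000e-02 1.0367e+02] t 2.2 F [ 0.1 -1.  -0.2] op 0.599
NEED dx -13.4 dy -5.6 dz -6.0 az 0.2
```

View pics/w1.png

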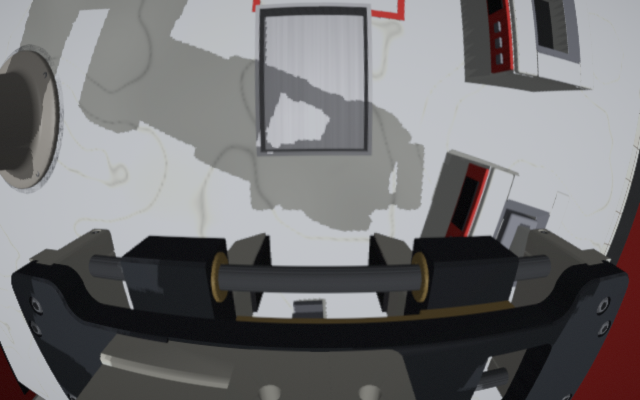

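The wrist view shows the tray upright ahead, with rim corners at (260,7), (368,7), (370,154), (258,154) and the tape beyond it at the top.

```bash
python3 - <<'E'
from h import *
c=vision.calibration('wrist')
P=np.array([onz(c,u,v,32,True)[:2] for u,v in [(260,7),(368,7),(371,154),(257,154)]]);print(P.round(1),P.mean(0))
for i in range(4):
    d=P[(i+1)%4]-P[i];print(np.linalg.norm(d),np.degrees(np.arctan2(d[1],d[0]))%180)
m=P.mean(0);a=np.radians(103.5);u=np.array([np.cos(a),np.sin(a)])
s=m-u*105;need(s[0],s[1],188,103.5)
e=np.array([417.,282])-u*84.5; print('end',e,'start',s)
E
```

```text
[[369.4 168.2]
 [470.2 192. ]
 [507.9  51.1]
 [401.2  25.1]] [437.16133609 109.10932249]
103.64259117218303 13.282839691329453
145.8506596216777 104.9635572717598
109.80368719087882 13.668738161036629
146.53952757885727 102.54743095029143
now [469.6   2.5 344.3] rpy [-1.7995e+02 -4.0000e-02  1.0375e+02] t 2.3 F [-0.5  0.1  0. ] op 0.6
NEED dx 6.3 dy -6.6 dz 156.3 az 0.3
end [436.72613325 199.83474173] start [461.67309929   7.01048085]
```

Emit:
servo_tool(moves=[{"dx": 6,"dy": -7,"dz": 36,"ax": 0,"ay": 0,"az": 0},{"dx": 0,"dy": 0,"dz": 40,"ax": 0,"ay": 0,"az": 0},{"dx": 0,"dy": 0,"dz": 40,"ax": 0,"ay": 0,"az": 0},{"dx": 0,"dy": 0,"dz": 30,"ax": 0,"ay": 0,"az": 0},{"dx": 0,"dy": 0,"dz": 8,"ax": 0,"ay": 0,"az": 0}])

```text
time_s: 2.68
position: [459.2, 8.9, 187.3]
eef_rot: [-179.6, -0.2, 104.0]
contact_force: [-1.2, 0.6, -1.2]
opening: 0.599
finger_force: 0.0
```

Emit:
servo_tool(moves=[{"dx": 6,"dy": 0,"dz": 2,"ax": 0,"ay": 0,"az": 0},{"dx": 7,"dy": 0,"dz": 0,"ax": 0,"ay": 0,"az": 0},{"dx": 7,"dy": 0,"dz": 0,"ax": 0,"ay": 0,"az": 0},{"dx": 8,"dy": 0,"dz": 0,"ax": 0,"ay": 0,"az": 0},{"dx": 0,"dy": 0,"dz": 0,"ax": 0,"ay": 0,"az": 0}])

```text
time_s: 3.1
position: [454.5, 36.1, 190.2]
eef_rot: [179.9, 0.0, 104.0]
contact_force: [-0.2, 0.2, -0.4]
opening: 0.598
finger_force: 0.0
```

```bash
python3 - <<'E'
from h import *
need(436.7,199.8,188,103.5)
im,c=grab('wrist','w2.png')
E
```

```text
now [454.5  36.1 190.2] rpy [1.7986e+02 3.0000e-02 1.0398e+02] t 3.1 F [-0.2  0.2 -0.4] op 0.598
NEED dx 163.1 dy 22.3 dz 2.2 az 0.5
```

View pics/w2.png

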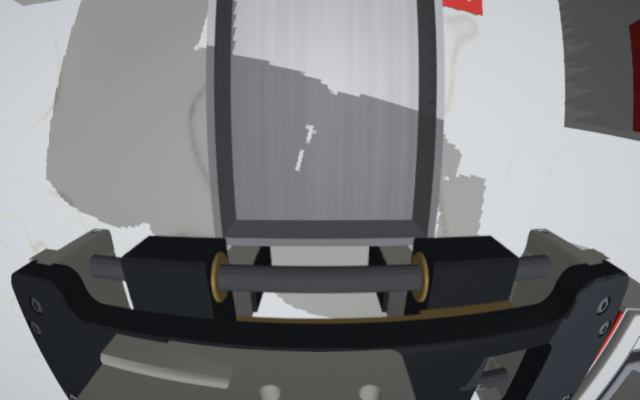

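The tray's near wall (row 240) is square to the fingers and centred on column 323.

Emit:
servo_tool(moves=[{"dx": 8,"dy": 0.5,"dz": 1,"ax": 0,"ay": 0,"az": 0},{"dx": 12,"dy": 1.5,"dz": 1,"ax": 0,"ay": 0,"az": 0.3},{"dx": 13,"dy": 1.5,"dz": 0,"ax": 0,"ay": 0,"az": 0.3},{"dx": 13,"dy": 1.5,"dz": 0,"ax": 0,"ay": 0,"az": 0.3},{"dx": 13,"dy": 1.5,"dz": 0,"ax": 0,"ay": 0,"az": 0.3}])

```text
time_s: 3.57
position: [447.1, 94.1, 187.1]
eef_rot: [179.9, 0.0, 102.7]
contact_force: [1.0, -1.5, 0.7]
opening: 0.6
finger_force: 1.0
```

Emit:
servo_tool(moves=[{"dx": 13,"dy": 1.5,"dz": 0,"ax": 0,"ay": 0,"az": 0.3},{"dx": 13,"dy": 1.5,"dz": 0,"ax": 0,"ay": 0,"az": 0.3},{"dx": 13,"dy": 1.5,"dz": 0,"ax": 0,"ay": 0,"az": 0.3},{"dx": 13,"dy": 1.5,"dz": 0,"ax": 0,"ay": 0,"az": 0.3},{"dx": 10,"dy": 1.5,"dz": 0,"ax": 0,"ay": 0,"az": 0.3}])

```text
time_s: 3.98
position: [441.2, 156.6, 187.0]
eef_rot: [180.0, 0.0, 101.2]
contact_force: [0.5, -1.9, 1.2]
opening: 0.6
finger_force: 1.0
```

Emit:
servo_tool(moves=[{"dx": 8,"dy": 1,"dz": 0,"ax": 0,"ay": 0,"az": 0.3},{"dx": 6,"dy": 1,"dz": 0,"ax": 0,"ay": 0,"az": 0.3},{"dx": 4,"dy": 1,"dz": 0,"ax": 0,"ay": 0,"az": 0},{"dx": 0,"dy": 0,"dz": 0,"ax": 0,"ay": 0,"az": 0}])

```text
time_s: 4.32
position: [441.0, 174.5, 186.8]
eef_rot: [180.0, -0.0, 100.6]
contact_force: [-0.8, -0.6, -0.4]
opening: 0.599
finger_force: 0.0
```

```bash
python3 - <<'E'
from h import *
need(436.7,199.8,188,100.7)
im,c=grab('top','t2.png')
cr=im[200:330,150:370,::-1]; cr=cv2.resize(cr,None,fx=3.5,fy=3.5,interpolation=cv2.INTER_CUBIC)
cv2.imwrite('pics/t2c.png',cv2.convertScaleAbs(cr,alpha=1.4))
E
```

```text
now [441.  174.5 186.8] rpy [ 1.7997e+02 -2.0000e-02  1.0062e+02] t 4.3 F [-0.8 -0.6 -0.4] op 0.599
NEED dx 25.6 dy 0.5 dz -1.2 az -0.1
```

View pics/t2c.png

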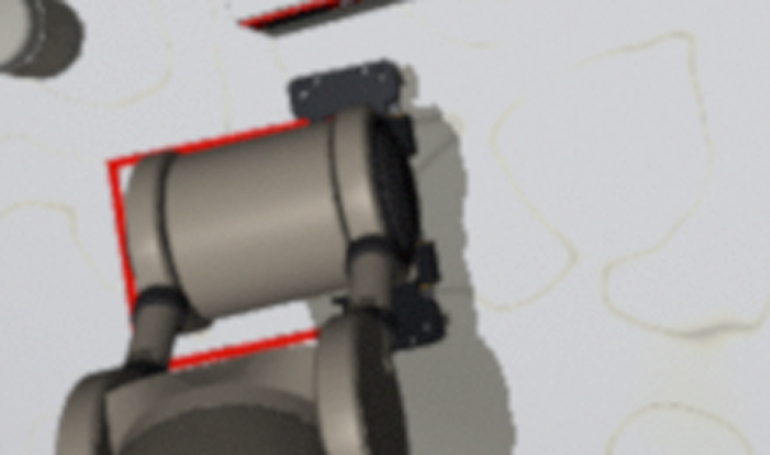

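The arm hides the tray from the top camera. The red tape is visible around it. I push the remaining 25 mm, back off and look with the wrist.

Emit:
servo_tool(moves=[{"dx": 8,"dy": 0,"dz": 0,"ax": 0,"ay": 0,"az": 0},{"dx": 8,"dy": 0,"dz": 0,"ax": 0,"ay": 0,"az": 0},{"dx": 6,"dy": 0,"dz": 0,"ax": 0,"ay": 0,"az": 0},{"dx": 3,"dy": 0,"dz": 0,"ax": 0,"ay": 0,"az": 0},{"dx": 0,"dy": 0,"dz": 0,"ax": 0,"ay": 0,"az": 0}])

```text
time_s: 4.78
position: [436.1, 199.3, 186.7]
eef_rot: [180.0, -0.0, 100.7]
contact_force: [0.3, -1.0, 0.2]
opening: 0.599
finger_force: 0.0
```

Emit:
servo_tool(moves=[{"dx": -15,"dy": 0,"dz": 0,"ax": 0,"ay": 0,"az": 0},{"dx": -20,"dy": 0,"dz": -30,"ax": 0,"ay": 0,"az": 0},{"dx": -20,"dy": 0,"dz": -35,"ax": 0,"ay": 0,"az": 0},{"dx": -20,"dy": 0,"dz": -35,"ax": 0,"ay": 0,"az": 0},{"dx": -20,"dy": 0,"dz": -35,"ax": 0,"ay": 0,"az": 0}])

```text
time_s: 5.2
position: [453.5, 104.3, 323.1]
eef_rot: [-180.0, -0.0, 100.6]
contact_force: [1.3, 0.1, -0.4]
opening: 0.599
finger_force: 0.0
```

Emit:
servo_tool(moves=[{"dx": -20,"dy": 0,"dz": -35,"ax": 0,"ay": 0,"az": 0},{"dx": -20,"dy": 0,"dz": -35,"ax": 0,"ay": 0,"az": 0},{"dx": 0,"dy": 0,"dz": 0,"ax": 0,"ay": 0,"az": 0},{"dx": 0,"dy": 0,"dz": 0,"ax": 0,"ay": 0,"az": 0}])

```text
time_s: 5.53
position: [461.4, 65.0, 393.5]
eef_rot: [179.7, 0.0, 100.5]
contact_force: [-0.1, 0.1, -0.3]
opening: 0.599
finger_force: 0.0
```

```bash
python3 - <<'E'
from h import *
need(436.7,199.8,188,100.7)
im,c=grab('wrist')
cr=cv2.resize(im[0:200,150:450,::-1],None,fx=2.5,fy=2.5,interpolation=cv2.INTER_CUBIC)
cv2.imwrite('pics/w3c.png',cv2.convertScaleAbs(cr,alpha=1.2))
np.save('w3cal.npy',c,allow_pickle=True)
E
```

```text
now [461.4  65.  393.5] rpy [1.7973e+02 4.0000e-02 1.0048e+02] t 5.5 F [-0.1  0.1 -0.3] op 0.599
NEED dx 137.0 dy 0.2 dz 205.5 az -0.2
```

View pics/w3c.png

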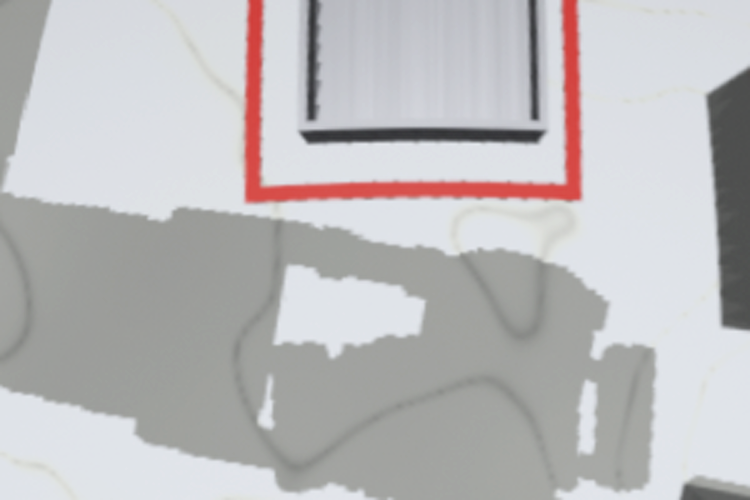

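The tray is well inside the tape laterally. Its near bottom edge is at row 143 and the inner tape edge at row 183 in the crop; the far end is out of view.

```bash
python3 - <<'E'
from h import *
c=np.load('w3cal.npy',allow_pickle=True).item()
f=lambda p,z:onz(c,150+(p[0]+.5)/2.5-.5,(p[1]+.5)/2.5-.5,z,True)[:2]
a=np.radians(100.7);u=np.array([np.cos(a),np.sin(a)]);v=np.array([np.sin(a),-np.cos(a)])
for n,p,z in (('rimL',(300,134),32),('rimR',(547,134),32),('botL',(306,143),0),('botR',(542,143),0),('tapeL',(261,184),0),('tapeR',(566,184),0),('tapeLtop',(263,20),0),('tapeRtop',(562,20),0),('rimLtop',(302,20),32),('rimRtop',(546,20),32)):
    P=f(p,z);print(n,P.round(1),'u %.1f v %.1f'%(P@u,P@v))
im,c=grab('top')
cv2.imwrite('pics/t3c.png',cv2.convertScaleAbs(cv2.resize(im[220:320,165:305,::-1],None,fx=5,fy=5,interpolation=cv2.INTER_CUBIC),alpha=1.4))
E
```

```text
rimL [382.3 198.6] u 124.2 v 412.5
rimR [489.1 218.5] u 123.9 v 521.1
botL [379.9 200.5] u 126.4 v 410.6
botR [491.3 221.2] u 126.1 v 523.8
tapeL [361.9 177.2] u 107.0 v 388.5
tapeR [506.5 203.5] u 106.0 v 535.4
tapeLtop [345.7 262.1] u 193.3 v 388.4
tapeRtop [490. 288.] u 192.1 v 535.0
rimLtop [372.3 253.1] u 179.6 v 412.8
rimRtop [479.3 273.1] u 179.4 v 521.7
```

View pics/t3c.png

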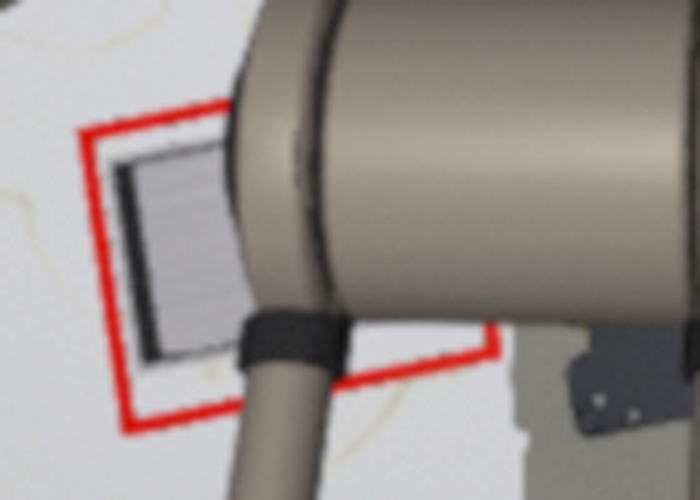

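The tray stands inside the tape, with margins of about 19 mm at the near end and 14 to 23 mm at the sides; the far end shows a clear gap too. Next is the used cartridge in reader B.

Emit:
servo_tool(moves=[{"dx": 0,"dy": 0,"dz": 0,"ax": 0,"ay": 0,"az": 5},{"dx": 0,"dy": 0,"dz": 0,"ax": 0,"ay": 0,"az": 5},{"dx": -23,"dy": 31,"dz": 10,"ax": 0,"ay": 0,"az": 0},{"dx": -23,"dy": 31,"dz": 10,"ax": 0,"ay": 0,"az": 0},{"dx": -23,"dy": 31,"dz": 10,"ax": 0,"ay": 0,"az": 0}], claw=0.5)

```text
time_s: 6.05
position: [555.4, -1.7, 359.6]
eef_rot: [-179.8, -0.0, 90.7]
contact_force: [0.6, 0.4, 0.5]
opening: 0.502
finger_force: 0.0
```

Emit:
servo_tool(moves=[{"dx": -23,"dy": 31,"dz": 10,"ax": 0,"ay": 0,"az": 0},{"dx": -23,"dy": 31,"dz": 10,"ax": 0,"ay": 0,"az": 0},{"dx": -22,"dy": 31,"dz": 10,"ax": 0,"ay": 0,"az": 0},{"dx": 0,"dy": 0,"dz": 0,"ax": 0,"ay": 0,"az": 0},{"dx": 0,"dy": 0,"dz": 0,"ax": 0,"ay": 0,"az": 0}])

```text
time_s: 6.47
position: [649.1, -69.5, 326.8]
eef_rot: [-179.6, -0.1, 90.6]
contact_force: [-0.8, 1.6, 0.4]
opening: 0.5
finger_force: 0.0
```

```bash
cat >> h.py <<'E'
def tab(z,x,y,yaw0=None,name='wrist',thr=150,R=38,fn=None):
    """bright tab near world (x,y,z): back-project bright blob, min-area rect on plane z"""
    im,c=grab(name,fn);fi=name=='wrist';g=cv2.cvtColor(im,cv2.COLOR_RGB2GRAY)
    # rectify a patch onto the plane z (0.5 mm/px)
    n=4*R;gx,gy=np.meshgrid(np.arange(n)*.5-R+x,np.arange(n)*.5-R+y)
    M=np.array([proj(c,(a,b,z),fi) for a,b in zip(gx.ravel(),gy.ravel())],np.float32).reshape(n,n,2)
    p=cv2.remap(g,M[...,0],M[...,1],cv2.INTER_LINEAR)
    return p,gx,gy
E
python3 - <<'E'
from h import *
need(648.5,10.3,297,90.5)
p,gx,gy=tab(139,648.5,10.3,fn='w4.png')
big=cv2.resize(p,None,fx=3,fy=3);cv2.imwrite('pics/w4p.png',big);print(p.shape)
E
```

```text
now [649.1 -69.5 326.8] rpy [-1.7958e+02 -1.2000e-01  9.0560e+01] t 6.5 F [-0.8  1.6  0.4] op 0.5
NEED dx 79.8 dy 0.2 dz 29.8 az 0.1
(152, 152)
```

View pics/w4p.png

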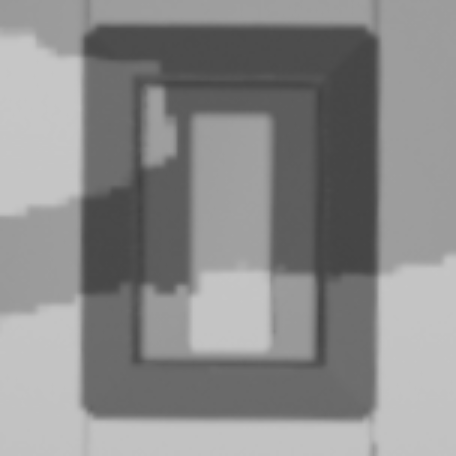

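The rectified view shows the tab at columns 190-273, rows 113-352, which is (649.1, 11.0) with size 13.8 x 39.8 mm, as it must be. Now I go over it, down, grip and press.

Emit:
servo_tool(moves=[{"dx": 30,"dy": 0.4,"dz": 0,"ax": 0,"ay": 0,"az": 0},{"dx": 30,"dy": 0,"dz": 0,"ax": 0,"ay": 0,"az": 0},{"dx": 20.5,"dy": 0,"dz": 0,"ax": 0,"ay": 0,"az": 0},{"dx": 0,"dy": 0,"dz": 15,"ax": 0,"ay": 0,"az": 0},{"dx": 0,"dy": 0,"dz": 15,"ax": 0,"ay": 0,"az": 0}])

```text
time_s: 6.93
position: [647.0, 14.7, 303.1]
eef_rot: [179.9, -0.0, 90.8]
contact_force: [1.0, 0.1, 0.2]
opening: 0.498
finger_force: 0.0
```

Emit:
servo_tool(moves=[{"dx": 0,"dy": 0,"dz": 0,"ax": 0,"ay": 0,"az": 0},{"dx": 0,"dy": 0,"dz": 0,"ax": 0,"ay": 0,"az": 0},{"dx": 0,"dy": 0,"dz": 0,"ax": 0,"ay": 0,"az": 0},{"dx": 0,"dy": 0,"dz": 0,"ax": 0,"ay": 0,"az": 0},{"dx": 0,"dy": 0,"dz": 0,"ax": 0,"ay": 0,"az": 0}], claw=0, squeeze=30)

```text
time_s: 7.35
position: [648.2, 11.1, 302.9]
eef_rot: [179.9, 0.0, 90.6]
contact_force: [-0.1, 0.3, 0.4]
opening: 0.187
finger_force: 0.0
```

Emit:
servo_tool(moves=[{"dx": 0,"dy": 0.5,"dz": 5,"ax": 0,"ay": 0,"az": 0},{"dx": 0,"dy": 0,"dz": 0,"ax": 0,"ay": 0,"az": 0},{"dx": 0,"dy": 0,"dz": 0,"ax": 0,"ay": 0,"az": 0},{"dx": 0,"dy": 0,"dz": 0,"ax": 0,"ay": 0,"az": 0}])

```text
time_s: 7.68
position: [648.9, 11.1, 297.3]
eef_rot: [179.9, 0.0, 90.6]
contact_force: [-0.1, 0.1, 3.9]
opening: 0.147
finger_force: 30.0
```

Emit:
servo_tool(moves=[{"dx": 0,"dy": 0,"dz": 4,"ax": 0,"ay": 0,"az": 0},{"dx": 0,"dy": 0,"dz": 4,"ax": 0,"ay": 0,"az": 0},{"dx": 0,"dy": 0,"dz": 2,"ax": 0,"ay": 0,"az": 0},{"dx": 0,"dy": 0,"dz": 0,"ax": 0,"ay": 0,"az": 0},{"dx": 0,"dy": 0,"dz": 0,"ax": 0,"ay": 0,"az": 0}])

```text
time_s: 8.1
position: [649.0, 11.1, 291.4]
eef_rot: [179.7, 0.0, 90.6]
contact_force: [-5.9, 0.1, 25.7]
opening: 0.148
finger_force: 30.1
```

Emit:
servo_tool(moves=[{"dx": 0,"dy": 0,"dz": -5,"ax": 0,"ay": 0,"az": 0},{"dx": 0,"dy": 0,"dz": -8,"ax": 0,"ay": 0,"az": 0},{"dx": 0,"dy": 0,"dz": -8,"ax": 0,"ay": 0,"az": 0},{"dx": 0,"dy": 0,"dz": -8,"ax": 0,"ay": 0,"az": 0},{"dx": 0,"dy": 0,"dz": 0,"ax": 0,"ay": 0,"az": 0}])

```text
time_s: 8.52
position: [648.9, 11.2, 317.1]
eef_rot: [179.9, 0.0, 90.6]
contact_force: [-1.1, 0.1, 5.6]
opening: 0.148
finger_force: 30.0
```

The upward 5.6 N at 26 mm higher shows the carriage popped. I lift out and carry it to the far half of the tray.

Emit:
servo_tool(moves=[{"dx": 0,"dy": 0,"dz": -15,"ax": 0,"ay": 0,"az": 0},{"dx": 0,"dy": 0,"dz": -22,"ax": 0,"ay": 0,"az": 0},{"dx": 0,"dy": 0,"dz": -22,"ax": 0,"ay": 0,"az": 0},{"dx": 0,"dy": 0,"dz": -22,"ax": 0,"ay": 0,"az": 0},{"dx": 0,"dy": 0,"dz": -22,"ax": 0,"ay": 0,"az": 0}], squeeze=40)

```text
time_s: 8.93
position: [648.6, 11.4, 418.4]
eef_rot: [-179.9, -0.0, 90.6]
contact_force: [0.4, -1.1, -2.0]
opening: 0.146
finger_force: 39.8
```

Emit:
servo_tool(moves=[{"dx": 0,"dy": 0,"dz": 0,"ax": 0,"ay": 0,"az": -5},{"dx": 0,"dy": 0,"dz": 0,"ax": 0,"ay": 0,"az": -5},{"dx": 25,"dy": -13,"dz": 0,"ax": 0,"ay": 0,"az": 0},{"dx": 34,"dy": -17,"dz": 0,"ax": 0,"ay": 0,"az": 0},{"dx": 34,"dy": -17,"dz": 0,"ax": 0,"ay": 0,"az": 0}])

```text
time_s: 9.35
position: [584.6, 94.1, 417.3]
eef_rot: [-179.9, -0.0, 100.5]
contact_force: [0.3, 0.7, -0.7]
opening: 0.144
finger_force: 39.8
```

Emit:
servo_tool(moves=[{"dx": 34,"dy": -17,"dz": 0,"ax": 0,"ay": 0,"az": 0},{"dx": 34,"dy": -17,"dz": 0,"ax": 0,"ay": 0,"az": 0},{"dx": 34,"dy": -17,"dz": 0,"ax": 0,"ay": 0,"az": 0},{"dx": 34,"dy": -17,"dz": 0,"ax": 0,"ay": 0,"az": 0},{"dx": 34,"dy": -17,"dz": 0,"ax": 0,"ay": 0,"az": 0}])

```text
time_s: 9.77
position: [469.0, 246.6, 418.1]
eef_rot: [-179.9, 0.0, 100.6]
contact_force: [0.8, 0.2, -0.7]
opening: 0.151
finger_force: 39.8
```

```bash
python3 - <<'E'
from h import *
need(415.5,316.1,340,100.7)
im,c=grab('wrist')
# tray rim check on plane z=32: rectified patch
gx,gy=np.meshgrid(np.arange(220)+310.,np.arange(260)+150.)
M=np.array([proj(c,(a,b,32),True) for a,b in zip(gx.ravel(),gy.ravel())],np.float32).reshape(260,220,2)
p=cv2.remap(im,M[...,0],M[...,1],cv2.INTER_LINEAR)
cv2.imwrite('pics/w5p.png',cv2.resize(p[...,::-1],None,fx=2,fy=2))
E
```

```text
now [469.  246.6 418.1] rpy [-1.7991e+02  1.0000e-02  1.0059e+02] t 9.8 F [ 0.8  0.2 -0.7] op 0.151
NEED dx 78.1 dy -39.9 dz 78.1 az -0.1
```

View pics/w5p.png

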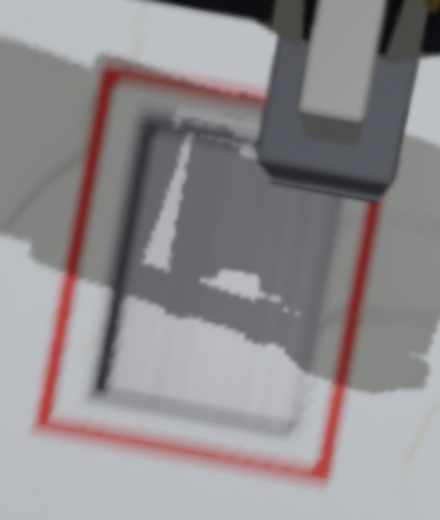

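The view shows the cartridge held and the tray unmoved, with far rim corners near (357,347) and (457,366), agreeing with a centre of (421.5, 283).

Emit:
servo_tool(moves=[{"dx": 34,"dy": -17,"dz": 0,"ax": 0,"ay": 0,"az": 0},{"dx": 30,"dy": -15,"dz": 0,"ax": 0,"ay": 0,"az": 0},{"dx": 14,"dy": -8,"dz": 20,"ax": 0,"ay": 0,"az": 0},{"dx": 0,"dy": 0,"dz": 30,"ax": 0,"ay": 0,"az": 0},{"dx": 0,"dy": 0,"dz": 30,"ax": 0,"ay": 0,"az": 0}])

```text
time_s: 10.23
position: [415.9, 315.7, 338.1]
eef_rot: [179.9, -0.0, 100.7]
contact_force: [1.3, 0.5, -1.5]
opening: 0.15
finger_force: 39.9
```

Emit:
servo_tool(moves=[{"dx": 0,"dy": 0,"dz": 30,"ax": 0,"ay": 0,"az": 0},{"dx": 0,"dy": 0,"dz": 25,"ax": 0,"ay": 0,"az": 0},{"dx": 0,"dy": 0,"dz": 10,"ax": 0,"ay": 0,"az": 0},{"dx": 0,"dy": 0,"dz": 0,"ax": 0,"ay": 0,"az": 0},{"dx": 0,"dy": 0,"dz": 0,"ax": 0,"ay": 0,"az": 0}])

```text
time_s: 10.65
position: [417.2, 314.8, 274.0]
eef_rot: [-180.0, 0.0, 100.6]
contact_force: [0.3, 0.2, -1.2]
opening: 0.145
finger_force: 39.9
```

Emit:
servo_tool(moves=[{"dx": 0,"dy": 0,"dz": 8,"ax": 0,"ay": 0,"az": 0},{"dx": 0,"dy": 0,"dz": 4,"ax": 0,"ay": 0,"az": 0},{"dx": 0,"dy": 0,"dz": 2,"ax": 0,"ay": 0,"az": 0},{"dx": 0,"dy": 0,"dz": 0,"ax": 0,"ay": 0,"az": 0},{"dx": 0,"dy": 0,"dz": 0,"ax": 0,"ay": 0,"az": 0}])

```text
time_s: 11.07
position: [419.8, 314.9, 266.9]
eef_rot: [179.1, -0.1, 100.6]
contact_force: [0.2, -9.2, 37.9]
opening: 0.149
finger_force: 40.2
```

```bash
python3 - <<'E'
from h import *
need(415.5,316.1,260,100.7)
im,c=grab('wrist','w6.png');im2,c2=grab('scene','s6.png')
a=cv2.resize(im[180:330,200:440],(480,300));b=cv2.resize(im2[140:240,280:440],(480,300),interpolation=cv2.INTER_CUBIC)
cv2.imwrite('pics/m6.png',cv2.convertScaleAbs(np.vstack([a,b])[...,::-1],alpha=1.4))
E
```

```text
now [419.8 314.9 266.9] rpy [ 1.7912e+02 -1.2000e-01  1.0063e+02] t 11.1 F [ 0.2 -9.2 37.9] op 0.149
NEED dx 1.9 dy -4.0 dz 6.9 az -0.1
```

View pics/m6.png

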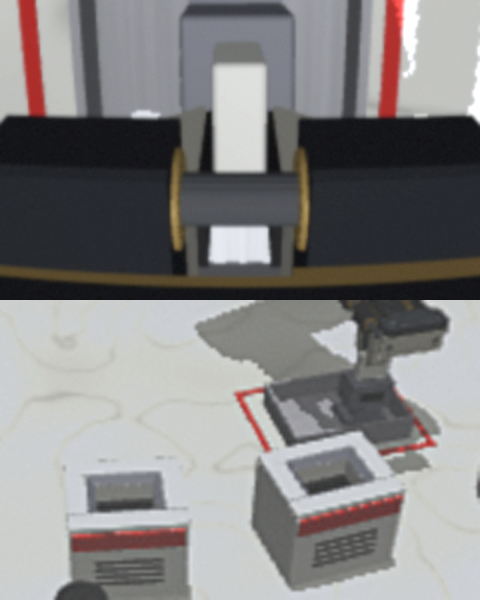

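The cartridge stands in the tray between the fingers, with clear space around it, so it is resting on the floor. I relieve the force, open and retreat upward.

Emit:
servo_tool(moves=[{"dx": 0,"dy": 0,"dz": -3,"ax": 0,"ay": 0,"az": 0},{"dx": 0,"dy": 0,"dz": -2,"ax": 0,"ay": 0,"az": 0},{"dx": 0,"dy": 0,"dz": 0,"ax": 0,"ay": 0,"az": 0},{"dx": 0,"dy": 0,"dz": 0,"ax": 0,"ay": 0,"az": 0}])

```text
time_s: 11.5
position: [417.8, 315.0, 267.2]
eef_rot: [179.7, -0.1, 100.6]
contact_force: [-0.3, -3.2, 15.4]
opening: 0.145
finger_force: 40.0
```

Emit:
servo_tool(moves=[{"dx": 0,"dy": 0,"dz": 0,"ax": 0,"ay": 0,"az": 0},{"dx": 0,"dy": 0,"dz": 0,"ax": 0,"ay": 0,"az": 0},{"dx": 0,"dy": 0,"dz": 0,"ax": 0,"ay": 0,"az": 0},{"dx": 0,"dy": 0,"dz": 0,"ax": 0,"ay": 0,"az": 0}], claw=0.5)

```text
time_s: 11.83
position: [416.7, 314.9, 264.5]
eef_rot: [-180.0, 0.0, 100.6]
contact_force: [0.4, -0.7, -0.1]
opening: 0.386
finger_force: 0.0
```

Emit:
servo_tool(moves=[{"dx": 0,"dy": 0,"dz": -20,"ax": 0,"ay": 0,"az": 0},{"dx": 0,"dy": 0,"dz": -30,"ax": 0,"ay": 0,"az": 0},{"dx": 0,"dy": 0,"dz": -30,"ax": 0,"ay": 0,"az": 0},{"dx": 0,"dy": 0,"dz": -30,"ax": 0,"ay": 0,"az": 0},{"dx": 0,"dy": 0,"dz": 0,"ax": 0,"ay": 0,"az": 0}])

```text
time_s: 12.25
position: [417.7, 315.5, 380.3]
eef_rot: [179.5, -0.2, 100.6]
contact_force: [0.8, 1.0, -0.2]
opening: 0.5
finger_force: 0.0
```

Emit:
servo_tool(moves=[{"dx": 0,"dy": 0,"dz": 0,"ax": 0,"ay": 0,"az": 5.5},{"dx": 0,"dy": 0,"dz": 0,"ax": 0,"ay": 0,"az": 5.5},{"dx": 0,"dy": 0,"dz": 0,"ax": 0,"ay": 0,"az": 5.6},{"dx": -34,"dy": 16.5,"dz": 0,"ax": 0,"ay": 0,"az": 0},{"dx": -34,"dy": 16.5,"dz": 0,"ax": 0,"ay": 0,"az": 0}])

```text
time_s: 12.67
position: [442.1, 244.2, 374.0]
eef_rot: [-180.0, 0.0, 84.2]
contact_force: [0.8, -0.1, -0.3]
opening: 0.499
finger_force: 0.0
```

Emit:
servo_tool(moves=[{"dx": -34.5,"dy": 16.5,"dz": 0,"ax": 0,"ay": 0,"az": 0},{"dx": -34.5,"dy": 16.5,"dz": 0,"ax": 0,"ay": 0,"az": 0},{"dx": -34.5,"dy": 16.5,"dz": 0,"ax": 0,"ay": 0,"az": 0},{"dx": -34.5,"dy": 16.5,"dz": 0,"ax": 0,"ay": 0,"az": 0},{"dx": -34.5,"dy": 16.5,"dz": 0,"ax": 0,"ay": 0,"az": 0}])

```text
time_s: 13.08
position: [506.8, 61.8, 374.2]
eef_rot: [-180.0, -0.0, 84.0]
contact_force: [0.7, 0.2, 0.6]
opening: 0.501
finger_force: 0.0
```

Emit:
servo_tool(moves=[{"dx": -34.5,"dy": 16.5,"dz": 0,"ax": 0,"ay": 0,"az": 0},{"dx": -34.5,"dy": 16.5,"dz": 0,"ax": 0,"ay": 0,"az": 0},{"dx": -34.5,"dy": 16.5,"dz": 0,"ax": 0,"ay": 0,"az": 0},{"dx": -34.5,"dy": 16.5,"dz": 0,"ax": 0,"ay": 0,"az": 0},{"dx": -34.5,"dy": 16.5,"dz": 0,"ax": 0,"ay": 0,"az": 0}])

```text
time_s: 13.5
position: [570.8, -118.5, 373.9]
eef_rot: [-179.9, -0.0, 84.0]
contact_force: [1.2, 1.2, 0.1]
opening: 0.501
finger_force: 0.0
```

Emit:
servo_tool(moves=[{"dx": -34,"dy": 16.5,"dz": 10,"ax": 0,"ay": 0,"az": 0},{"dx": -34,"dy": 16.5,"dz": 10,"ax": 0,"ay": 0,"az": 0},{"dx": -34,"dy": 16,"dz": 10,"ax": 0,"ay": 0,"az": 0},{"dx": 0,"dy": 0,"dz": 20,"ax": 0,"ay": 0,"az": 0},{"dx": 0,"dy": 0,"dz": 0,"ax": 0,"ay": 0,"az": 0}])

```text
time_s: 13.92
position: [607.9, -224.9, 319.3]
eef_rot: [-179.6, -0.2, 83.8]
contact_force: [-0.9, 0.5, -0.8]
opening: 0.502
finger_force: 0.0
```

Emit:
servo_tool(moves=[{"dx": 0,"dy": 0,"dz": 0,"ax": 0,"ay": 0,"az": 0},{"dx": 0,"dy": 0,"dz": 0,"ax": 0,"ay": 0,"az": 0}])

```text
time_s: 14.08
position: [608.7, -222.3, 325.1]
eef_rot: [-180.0, -0.0, 84.1]
contact_force: [-0.5, 0.6, 0.7]
opening: 0.499
finger_force: 0.0
```

```bash
cat >> h.py <<'E'
def findtab(z,x,y,R=38,thr=None,fn=None):
    p,gx,gy=tab(z,x,y,R=R,fn=fn)
    e=cv2.Canny(cv2.GaussianBlur(p,(3,3),0),25,60)
    best=None
    cs,_=cv2.findContours(cv2.morphologyEx(255-cv2.dilate(e,np.ones((2,2))),cv2.MORPH_OPEN,np.ones((2,2))),cv2.RETR_LIST,2)
    for ct in cs:
        (a,b),(w,h),t=cv2.minAreaRect(ct)
        w,h,t=(w,h,t) if w<h else (h,w,t-90)
        if 9<w/2<17 and 30<h/2<44: print('tab cand x %.1f y %.1f  %.1fx%.1f yaw %.1f'%(gx[0,0]+a/2,gy[0,0]+b/2,w/2,h/2,t))
    cv2.imwrite('pics/ft.png',cv2.resize(np.hstack([p,e]),None,fx=2.5,fy=2.5))
E
python3 - <<'E'
from h import *
need(643.9,-213.9,297,84)
findtab(139,643.9,-213.9)
E
```

```text
now [ 608.7 -222.3  325.1] rpy [-1.7999e+02 -3.0000e-02  8.4050e+01] t 14.1 F [-0.5  0.6  0.7] op 0.499
NEED dx 12.0 dy 34.1 dz 28.1 az 0.1
```

View pics/ft.png

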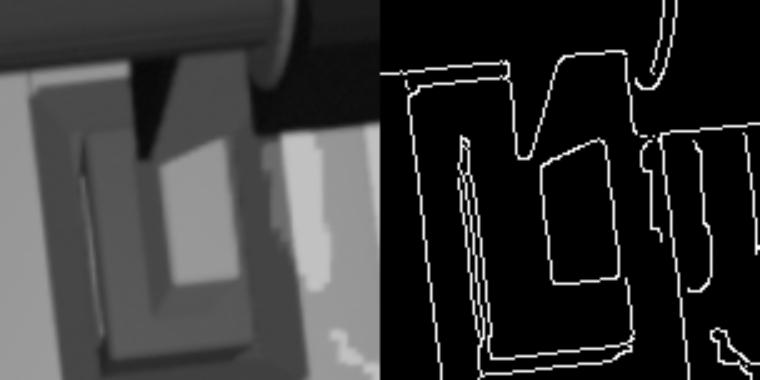

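The patch shows only the tab's +y end, with the finger covering the rest, because I came two rows short. The end lies at about (647,-196) with yaw about -6. I back off and measure it fully.

Emit:
servo_tool(moves=[{"dx": -34,"dy": 17,"dz": 0,"ax": 0,"ay": 0,"az": 0},{"dx": -34,"dy": 17,"dz": 0,"ax": 0,"ay": 0,"az": 0},{"dx": 0,"dy": 0,"dz": 0,"ax": 0,"ay": 0,"az": 0},{"dx": 0,"dy": 0,"dz": 0,"ax": 0,"ay": 0,"az": 0}])

```text
time_s: 14.47
position: [635.6, -295.0, 325.6]
eef_rot: [179.9, 0.0, 84.0]
contact_force: [0.2, 1.3, -0.5]
opening: 0.501
finger_force: 0.0
```

```bash
python3 - <<'E'
from h import *
need(645,-215,297,84)
findtab(139,645,-215)
p=cv2.imread('pics/ft.png',0)[::1,:380]
s=cv2.resize(p,(152,152),interpolation=cv2.INTER_AREA)
for r in range(20,140,12): print(r,''.join('%4d'%v for v in s[r,36:120:3]))
print('col',s[::4,76])
E
```

```text
now [ 635.6 -295.   325.6] rpy [1.7991e+02 4.0000e-02 8.3950e+01] t 14.5 F [ 0.2  1.3 -0.5] op 0.501
NEED dx 80.6 dy 0.9 dz 28.6 az -0.0
tab cand x 644.3 y -212.7  16.0x41.0 yaw 2.2
20   72  72  72  72  72  72  72  72  72  72  72  72  72  72  72  73  73  72  72  74  73  74  67  66  66  66  68 121
32   85  83 122 128 102  82  84  86  86  87  87  87  87  87  87  88  88  88  87  88  85  65  67  66  67  66  66  86
44   99  74 128 151 151 151 144 120 148 151 151 152 152 152 153 152 114  88  87  88  87  75  69  66  66  65  66  69
56  103  83  92 147 150 150 150 148 168 151 151 152 152 153 153 154 141  93  89  88  88  85  65  66  66  66  67  66
68  104  99  78 130 150 149 149 148 134 151 161 153 152 153 153 153 152 118  88  88  89  88  73  65  66  66  66  66
80  104 103  84  92 135  91  87  86  94 140 151 152 152 153 152 153 153 140  88  88  89  89  84  67  67  65  65  66
92   77  68  71  67  79  87  88  87  88 120 151 152 153 153 153 153 153 151 109  96 124 131 129  99  82  96  95  94
104   67  68  68  70  67  87  88  88  88  93 143 152 153 152 153 152 153 157 179 146 146 146 146 130  74 102 103 103
116   67  68  68  68  64  79  94 129 139 143 133 144 154 174 166 160 151 145 141 130 125 120 112 104  77  93 103 103
128   78  96 100 101 100 100 100 100 100 100 100 100 100 100 100 100 100 100  99 100 100 100 100 100 100 100 100 100
col [151 151  95  72  72  72  77  75  87 100 151 152 152 153 153 153 152 153
 153 153 153 153 153 153 152 153 153 152 153 172  94  99 100  99  99 158
 186 186]
```

Row profiles give the tab centre (644.4, -213.9), width 13.5 mm, yaw -7, which agrees with the top view.

Emit:
servo_tool(moves=[{"dx": 0,"dy": 0,"dz": 0,"ax": 0,"ay": 0,"az": 1},{"dx": 30,"dy": -0.4,"dz": 0,"ax": 0,"ay": 0,"az": 0},{"dx": 30,"dy": -0.4,"dz": 0,"ax": 0,"ay": 0,"az": 0},{"dx": 21.6,"dy": -0.4,"dz": 0,"ax": 0,"ay": 0,"az": 0},{"dx": 0,"dy": 0,"dz": 10,"ax": 0,"ay": 0,"az": 0}])

```text
time_s: 14.93
position: [644.9, -207.5, 317.9]
eef_rot: [179.8, -0.0, 83.3]
contact_force: [0.5, -0.9, -0.2]
opening: 0.502
finger_force: 0.0
```

Emit:
servo_tool(moves=[{"dx": 0,"dy": 0,"dz": 10,"ax": 0,"ay": 0,"az": 0},{"dx": 0,"dy": 0,"dz": 8,"ax": 0,"ay": 0,"az": 0},{"dx": 0,"dy": 0,"dz": 0,"ax": 0,"ay": 0,"az": 0},{"dx": 0,"dy": 0,"dz": 0,"ax": 0,"ay": 0,"az": 0},{"dx": 0,"dy": 0,"dz": 0,"ax": 0,"ay": 0,"az": 0}])

```text
time_s: 15.35
position: [644.0, -214.2, 296.7]
eef_rot: [180.0, 0.0, 82.9]
contact_force: [0.3, -0.5, -0.1]
opening: 0.5
finger_force: 0.0
```

Emit:
servo_tool(moves=[{"dx": 0,"dy": 0,"dz": 0,"ax": 0,"ay": 0,"az": 0},{"dx": 0,"dy": 0,"dz": 0,"ax": 0,"ay": 0,"az": 0},{"dx": 0,"dy": 0,"dz": 0,"ax": 0,"ay": 0,"az": 0},{"dx": 0,"dy": 0,"dz": 0,"ax": 0,"ay": 0,"az": 0},{"dx": 0,"dy": 0,"dz": 0,"ax": 0,"ay": 0,"az": 0}], claw=0, squeeze=40)

```text
time_s: 15.77
position: [644.1, -213.3, 296.9]
eef_rot: [180.0, -0.0, 83.0]
contact_force: [-0.1, 0.2, 0.5]
opening: 0.186
finger_force: 0.0
```

Emit:
servo_tool(moves=[{"dx": 0,"dy": 0,"dz": 0,"ax": 0,"ay": 0,"az": 0},{"dx": 0,"dy": 0,"dz": 0,"ax": 0,"ay": 0,"az": 0},{"dx": 0,"dy": 0,"dz": 0,"ax": 0,"ay": 0,"az": 0},{"dx": 0,"dy": 0,"dz": 0,"ax": 0,"ay": 0,"az": 0}])

```text
time_s: 16.1
position: [644.1, -213.2, 296.8]
eef_rot: [180.0, 0.0, 83.0]
contact_force: [-0.3, -0.3, 0.0]
opening: 0.148
finger_force: 40.0
```

Emit:
servo_tool(moves=[{"dx": 0,"dy": 0,"dz": 4,"ax": 0,"ay": 0,"az": 0},{"dx": 0,"dy": 0,"dz": 4,"ax": 0,"ay": 0,"az": 0},{"dx": 0,"dy": 0,"dz": 2,"ax": 0,"ay": 0,"az": 0},{"dx": 0,"dy": 0,"dz": 0,"ax": 0,"ay": 0,"az": 0},{"dx": 0,"dy": 0,"dz": 0,"ax": 0,"ay": 0,"az": 0}])

```text
time_s: 16.52
position: [644.1, -213.2, 287.4]
eef_rot: [180.0, 0.0, 83.0]
contact_force: [-1.9, 0.1, 5.0]
opening: 0.151
finger_force: 40.0
```

Emit:
servo_tool(moves=[{"dx": 0,"dy": 0,"dz": 0.5,"ax": 0,"ay": 0,"az": 0},{"dx": 0,"dy": 0,"dz": -3,"ax": 0,"ay": 0,"az": 0},{"dx": 0,"dy": 0,"dz": -8,"ax": 0,"ay": 0,"az": 0},{"dx": 0,"dy": 0,"dz": -8,"ax": 0,"ay": 0,"az": 0},{"dx": 0,"dy": 0,"dz": -4,"ax": 0,"ay": 0,"az": 0}])

```text
time_s: 16.93
position: [644.3, -213.2, 310.7]
eef_rot: [179.9, 0.0, 83.0]
contact_force: [1.2, 0.1, -0.2]
opening: 0.148
finger_force: 40.0
```

Emit:
servo_tool(moves=[{"dx": 0,"dy": 0,"dz": 0,"ax": 0,"ay": 0,"az": 0},{"dx": 0,"dy": 0,"dz": 0,"ax": 0,"ay": 0,"az": 0}])

```text
time_s: 17.1
position: [644.3, -213.3, 310.3]
eef_rot: [179.9, 0.0, 83.0]
contact_force: [0.1, 0.5, 4.3]
opening: 0.145
finger_force: 40.0
```

Emit:
servo_tool(moves=[{"dx": 0,"dy": 0,"dz": -15,"ax": 0,"ay": 0,"az": 0},{"dx": 0,"dy": 0,"dz": -23,"ax": 0,"ay": 0,"az": 0},{"dx": 0,"dy": 0,"dz": -24,"ax": 0,"ay": 0,"az": 0},{"dx": 0,"dy": 0,"dz": -24,"ax": 0,"ay": 0,"az": 0},{"dx": 0,"dy": 0,"dz": -24,"ax": 0,"ay": 0,"az": 0}])

```text
time_s: 17.52
position: [644.1, -213.1, 418.8]
eef_rot: [-179.9, -0.1, 83.0]
contact_force: [0.6, 0.6, -1.7]
opening: 0.147
finger_force: 39.8
```

Emit:
servo_tool(moves=[{"dx": 0,"dy": 0,"dz": 0,"ax": 0,"ay": 0,"az": -6},{"dx": 0,"dy": 0,"dz": 0,"ax": 0,"ay": 0,"az": -6},{"dx": 0,"dy": 0,"dz": 0,"ax": 0,"ay": 0,"az": -5.7},{"dx": 28,"dy": -8,"dz": 0,"ax": 0,"ay": 0,"az": 0},{"dx": 33,"dy": -8.4,"dz": 0,"ax": 0,"ay": 0,"az": 0}])

```text
time_s: 17.93
position: [616.4, -157.6, 417.1]
eef_rot: [-179.9, -0.1, 100.6]
contact_force: [0.4, 0.7, -0.4]
opening: 0.149
finger_force: 39.8
```

Emit:
servo_tool(moves=[{"dx": 33,"dy": -8.4,"dz": 0,"ax": 0,"ay": 0,"az": 0},{"dx": 33,"dy": -8.4,"dz": 0,"ax": 0,"ay": 0,"az": 0},{"dx": 33,"dy": -8.4,"dz": 0,"ax": 0,"ay": 0,"az": 0},{"dx": 33,"dy": -8.4,"dz": 0,"ax": 0,"ay": 0,"az": 0},{"dx": 33,"dy": -8.4,"dz": 0,"ax": 0,"ay": 0,"az": 0}])

```text
time_s: 18.35
position: [543.7, -0.7, 418.5]
eef_rot: [-179.9, -0.0, 100.7]
contact_force: [0.3, 1.1, 0.2]
opening: 0.144
finger_force: 39.8
```

Emit:
servo_tool(moves=[{"dx": 33,"dy": -8.4,"dz": 0,"ax": 0,"ay": 0,"az": 0},{"dx": 33,"dy": -8.4,"dz": 0,"ax": 0,"ay": 0,"az": 0},{"dx": 33,"dy": -8.4,"dz": 0,"ax": 0,"ay": 0,"az": 0},{"dx": 33,"dy": -8.4,"dz": 0,"ax": 0,"ay": 0,"az": 0},{"dx": 0,"dy": 0,"dz": 0,"ax": 0,"ay": 0,"az": 0}])

```text
time_s: 18.77
position: [484.7, 125.6, 418.8]
eef_rot: [-179.9, -0.1, 101.0]
contact_force: [-0.3, 1.1, -1.4]
opening: 0.148
finger_force: 39.8
```

```bash
python3 - <<'E'
from h import *
need(428.1,249.3,258,100.7)
im,c=grab('wrist','w7.png')
m=np.array([421.6,283]);a=np.radians(10.7);X=np.array([np.cos(a),np.sin(a)]);Y=np.array([-X[1],X[0]])
g=cv2.cvtColor(im,cv2.COLOR_RGB2GRAY)
def prof(v,us,z):
    return [int(g[tuple(np.clip(np.round(proj(c,(*(m+X*v+Y*uu),z),True)[::-1]).astype(int),0,[399,639]))]) for uu in us]
print('across at u=+50 (v -80..80 step4) z32',prof2:=[int(x) for x in [prof(v,[67],32)[0] for v in range(-80,81,4)]])
print('along v=-40, u 40..100 step 3 z32',prof(-40,range(40,101,3),32))
print('along v=0 z98 u 0..70 step 3',prof(0,range(0,71,3),98))
b,gx,gy=None,None,None
E
```

```text
now [484.7 125.6 418.8] rpy [-1.7988e+02 -1.5000e-01  1.0095e+02] t 18.8 F [-0.3  1.1 -1.4] op 0.148
NEED dx 132.2 dy -32.0 dz 160.8 az 0.3
across at u=+50 (v -80..80 step4) z32 [182, 117, 88, 173, 183, 183, 175, 136, 44, 98, 157, 159, 159, 157, 159, 120, 132, 171, 183, 184, 184, 100, 110, 135, 134, 125, 158, 162, 161, 158, 161, 160, 155, 127, 177, 184, 183, 90, 102, 183, 184]
along v=-40, u 40..100 step 3 z32 [158, 157, 158, 157, 157, 156, 156, 156, 156, 157, 157, 157, 157, 157, 157, 157, 157, 157, 157, 157, 157]
along v=0 z98 u 0..70 step 3 [74, 72, 77, 183, 185, 185, 185, 184, 184, 184, 183, 183, 183, 184, 184, 184, 184, 184, 184, 184, 184, 184, 184, 184]
```

The profile puts the tray's outer edges at about ±54 across, so it has not moved. I continue to the near half.

Emit:
servo_tool(moves=[{"dx": 33,"dy": -8,"dz": 0,"ax": 0,"ay": 0,"az": 0},{"dx": 33,"dy": -8,"dz": 0,"ax": 0,"ay": 0,"az": 0},{"dx": 33,"dy": -8,"dz": 0,"ax": 0,"ay": 0,"az": 0},{"dx": 31,"dy": -7,"dz": 0,"ax": 0,"ay": 0,"az": 0},{"dx": 0,"dy": 0,"dz": 20,"ax": 0,"ay": 0,"az": 0}])

```text
time_s: 19.23
position: [431.9, 246.7, 401.8]
eef_rot: [179.7, -0.2, 100.9]
contact_force: [-0.3, 0.1, -0.1]
opening: 0.145
finger_force: 39.8
```

Emit:
servo_tool(moves=[{"dx": 0,"dy": 0,"dz": 25,"ax": 0,"ay": 0,"az": 0},{"dx": 0,"dy": 0,"dz": 25,"ax": 0,"ay": 0,"az": 0},{"dx": 0,"dy": 0,"dz": 0,"ax": 0,"ay": 0,"az": 0},{"dx": 0,"dy": 0,"dz": 0,"ax": 0,"ay": 0,"az": 0},{"dx": 0,"dy": 0,"dz": 0,"ax": 0,"ay": 0,"az": 0}])

```text
time_s: 19.65
position: [433.5, 243.1, 350.2]
eef_rot: [179.9, -0.0, 100.6]
contact_force: [0.3, -0.6, 0.0]
opening: 0.147
finger_force: 39.8
```

Emit:
servo_tool(moves=[{"dx": 3,"dy": -2,"dz": 25,"ax": 0,"ay": 0,"az": 0},{"dx": 3,"dy": -2,"dz": 25,"ax": 0,"ay": 0,"az": 0},{"dx": 0,"dy": 0,"dz": 25,"ax": 0,"ay": 0,"az": 0},{"dx": 0,"dy": 0,"dz": 0,"ax": 0,"ay": 0,"az": 0},{"dx": 0,"dy": 0,"dz": 0,"ax": 0,"ay": 0,"az": 0}])

```text
time_s: 20.07
position: [428.2, 248.5, 275.0]
eef_rot: [-180.0, -0.0, 100.7]
contact_force: [-0.5, 0.4, 0.2]
opening: 0.145
finger_force: 39.8
```

Emit:
servo_tool(moves=[{"dx": 0,"dy": 0,"dz": 6,"ax": 0,"ay": 0,"az": 0},{"dx": 0,"dy": 0,"dz": 4,"ax": 0,"ay": 0,"az": 0},{"dx": 0,"dy": 0,"dz": 0,"ax": 0,"ay": 0,"az": 0},{"dx": 0,"dy": 0,"dz": 0,"ax": 0,"ay": 0,"az": 0}])

```text
time_s: 20.4
position: [429.4, 248.8, 267.4]
eef_rot: [179.5, -0.0, 100.7]
contact_force: [1.7, -1.2, 10.2]
opening: 0.147
finger_force: 40.0
```

Emit:
servo_tool(moves=[{"dx": 0,"dy": 0,"dz": -1,"ax": 0,"ay": 0,"az": 0},{"dx": 0,"dy": 0,"dz": 0,"ax": 0,"ay": 0,"az": 0},{"dx": 0,"dy": 0,"dz": 0,"ax": 0,"ay": 0,"az": 0}])

```text
time_s: 20.65
position: [428.8, 248.7, 267.3]
eef_rot: [179.7, -0.0, 100.7]
contact_force: [2.4, -1.7, 8.1]
opening: 0.144
finger_force: 40.0
```

Emit:
servo_tool(moves=[{"dx": 0,"dy": 0,"dz": 0,"ax": 0,"ay": 0,"az": 0},{"dx": 0,"dy": 0,"dz": 0,"ax": 0,"ay": 0,"az": 0},{"dx": 0,"dy": 0,"dz": 0,"ax": 0,"ay": 0,"az": 0},{"dx": 0,"dy": 0,"dz": 0,"ax": 0,"ay": 0,"az": 0}], claw=0.5)

```text
time_s: 20.98
position: [427.5, 248.6, 265.2]
eef_rot: [-180.0, -0.0, 100.7]
contact_force: [0.5, 0.1, 0.3]
opening: 0.396
finger_force: 0.0
```

Emit:
servo_tool(moves=[{"dx": 0,"dy": 0,"dz": -20,"ax": 0,"ay": 0,"az": 0},{"dx": 0,"dy": 0,"dz": -35,"ax": 0,"ay": 0,"az": 0},{"dx": 0,"dy": 0,"dz": -35,"ax": 0,"ay": 0,"az": 0},{"dx": -30,"dy": 10,"dz": -20,"ax": 0,"ay": 0,"az": 0},{"dx": -35,"dy": 10,"dz": 0,"ax": 0,"ay": 0,"az": 0}])

```text
time_s: 21.4
position: [459.8, 189.5, 379.9]
eef_rot: [179.5, -0.1, 100.9]
contact_force: [1.4, 0.4, 0.3]
opening: 0.503
finger_force: 0.0
```

Emit:
servo_tool(moves=[{"dx": -35,"dy": 10,"dz": 0,"ax": 0,"ay": 0,"az": 0},{"dx": -35,"dy": 10,"dz": 0,"ax": 0,"ay": 0,"az": 0},{"dx": -35,"dy": 10,"dz": 0,"ax": 0,"ay": 0,"az": 0},{"dx": -35,"dy": 10,"dz": 0,"ax": 0,"ay": 0,"az": 0},{"dx": -35,"dy": 10,"dz": 0,"ax": 0,"ay": 0,"az": 0}])

```text
time_s: 21.82
position: [541.3, 24.1, 375.0]
eef_rot: [-180.0, -0.0, 100.7]
contact_force: [1.1, 0.8, 0.6]
opening: 0.502
finger_force: 0.0
```

Emit:
servo_tool(moves=[{"dx": -35,"dy": 10,"dz": 0,"ax": 0,"ay": 0,"az": 5.5},{"dx": -35,"dy": 0,"dz": 0,"ax": 0,"ay": 0,"az": 0},{"dx": -35,"dy": 0,"dz": 0,"ax": 0,"ay": 0,"az": 0},{"dx": -35,"dy": 0,"dz": 0,"ax": 0,"ay": 0,"az": 0},{"dx": 0,"dy": 0,"dz": 0,"ax": 0,"ay": 0,"az": 0}])

```text
time_s: 22.23
position: [567.0, -116.9, 374.6]
eef_rot: [-180.0, 0.1, 94.9]
contact_force: [-0.4, -0.3, 0.2]
opening: 0.499
finger_force: 0.0
```

```bash
python3 - <<'E'
from h import *
need(498,-168,260,100)
A,ca=grab('top','t8.png');B,cb=grab('scene','s8.png');W,cw=grab('wrist','w8.png')
a=cv2.resize(A[215:315,170:310],(420,300),interpolation=cv2.INTER_CUBIC)
b=cv2.resize(A[200:300,360:500],(380,300)[:2],interpolation=cv2.INTER_CUBIC)
d=cv2.resize(B[140:240,290:430],(420,300),interpolation=cv2.INTER_CUBIC)
w=cv2.resize(W[0:330,120:520],(380,300))
cv2.imwrite('pics/m8.png',cv2.convertScaleAbs(np.vstack([np.hstack([a,b]),np.hstack([d,w])])[...,::-1],alpha=1.3))
np.save('cw8.npy',cw,allow_pickle=True)
E
```

```text
now [ 567.  -116.9  374.6] rpy [-1.7997e+02  1.2000e-01  9.4920e+01] t 22.2 F [-0.4 -0.3  0.2] op 0.499
NEED dx -45.0 dy -73.1 dz 114.6 az -5.1
```

View pics/m8.png

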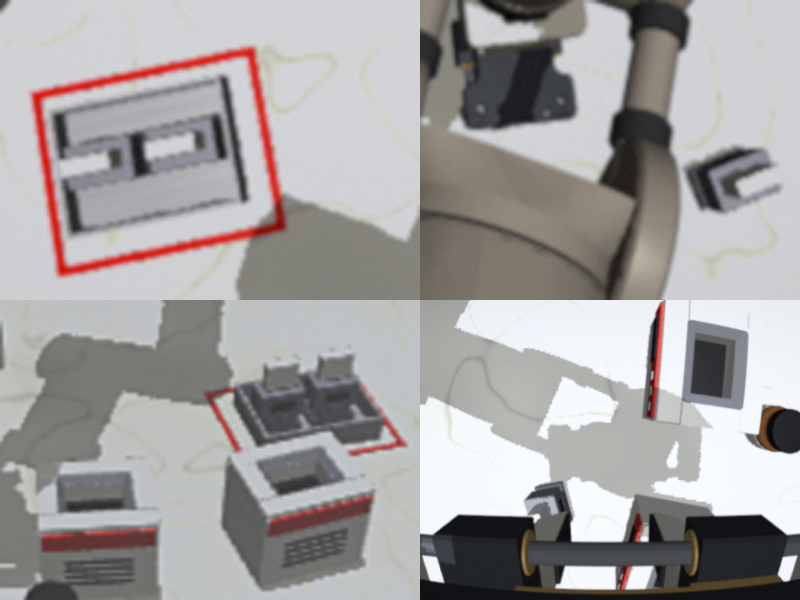

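Both used cartridges stand upright in the tray inside the tape, and readers A and B are empty with their carriages up. Fresh 1 lies near wrist pixel (255,220). That was the last picture I may view, so I go on with numbers.

Emit:
servo_tool(moves=[{"dx": 0,"dy": 0,"dz": 0,"ax": 0,"ay": 0,"az": -5},{"dx": 0,"dy": 0,"dz": 0,"ax": 0,"ay": 0,"az": -5},{"dx": -30,"dy": -20,"dz": 0,"ax": 0,"ay": 0,"az": 0},{"dx": -30,"dy": -20,"dz": 0,"ax": 0,"ay": 0,"az": 0},{"dx": -30,"dy": -20,"dz": 0,"ax": 0,"ay": 0,"az": 0}])

```text
time_s: 22.8
position: [532.4, -212.6, 375.3]
eef_rot: [180.0, -0.0, 105.4]
contact_force: [0.7, -0.2, 0.3]
opening: 0.5
finger_force: 0.0
```

Emit:
servo_tool(moves=[{"dx": -31,"dy": -20,"dz": 0,"ax": 0,"ay": 0,"az": 0},{"dx": 0,"dy": 0,"dz": 35,"ax": 0,"ay": 0,"az": 0},{"dx": 0,"dy": 0,"dz": 35,"ax": 0,"ay": 0,"az": 0},{"dx": 0,"dy": 0,"dz": 5,"ax": 0,"ay": 0,"az": 0},{"dx": 0,"dy": 0,"dz": 0,"ax": 0,"ay": 0,"az": 0}])

```text
time_s: 23.22
position: [521.1, -247.4, 298.4]
eef_rot: [-179.8, -0.3, 105.3]
contact_force: [0.1, -0.3, -0.1]
opening: 0.501
finger_force: 0.0
```

Emit:
servo_tool(moves=[{"dx": 0,"dy": 0,"dz": 0,"ax": 0,"ay": 0,"az": 0},{"dx": 0,"dy": 0,"dz": 0,"ax": 0,"ay": 0,"az": 0}])

```text
time_s: 23.38
position: [522.3, -248.5, 302.4]
eef_rot: [179.9, 0.1, 105.3]
contact_force: [0.1, 0.3, -0.0]
opening: 0.498
finger_force: 0.0
```

```bash
python3 - <<'E'
from h import *
need(498,-168,262,105)
findtab(94,498,-168,R=45)
p=cv2.imread('pics/ft.png',0);n=180
s=cv2.resize(p[:, :450],(n,n),interpolation=cv2.INTER_AREA)
for r in range(0,n,5): print('%4d '%(-168-45+r/2),' '.join('%2d'%(v//4) for v in s[r,0::4]))
print('x from',498-45,'step 2')
E
```

```text
now [ 522.3 -248.5  302.4] rpy [1.7986e+02 1.5000e-01 1.0529e+02] t 23.4 F [ 0.1  0.3 -0. ] op 0.498
NEED dx 84.0 dy -2.2 dz 40.4 az 0.3
tab cand x 499.9 y -170.7  12.8x38.7 yaw 16.1
-213  48 48 48 35 33 31 31 33 34 34 34 34 35 34 34 34 34 34 34 33 33 34 34 34 34 35 35 35 35 35 35 35 35 34 33 33 35 35 35 35 35 35 35 35 35
-210  48 48 48 40 34 32 31 33 34 34 34 34 34 34 34 34 34 34 34 33 32 34 35 34 35 35 35 35 34 35 35 35 35 35 33 32 34 35 35 35 35 35 35 35 35
-208  48 48 48 37 34 33 31 33 34 34 34 34 34 34 35 35 34 35 34 34 32 32 34 34 34 34 34 34 34 34 34 35 35 35 34 32 32 34 35 35 35 35 35 35 35
-205  48 45 39 34 34 33 31 32 34 34 34 34 34 40 48 41 35 35 35 34 34 33 33 34 35 34 34 35 34 34 34 34 34 34 35 34 32 33 35 35 35 35 35 35 35
-203  43 34 34 34 34 33 31 32 34 34 34 40 48 48 48 48 48 44 43 34 34 34 32 33 34 34 34 34 34 34 35 34 34 34 34 34 33 32 33 34 35 35 35 35 35
-200  34 34 34 34 34 33 31 33 34 34 34 43 48 48 48 48 48 48 46 41 34 34 33 32 34 34 34 34 34 34 34 34 34 34 34 34 34 32 32 34 34 35 35 35 35
-198  34 34 34 34 34 31 31 34 34 35 47 48 48 48 48 48 48 48 48 43 36 34
[... 3476 characters left out ...]
4 34 34 34 34 34 34 34 34 34 34 34 34 34 34 34 34 34 34 35 47 47 47 47 47 47 47 47 47 47 47 47 47 47 48 47 48 47 48 47
-133  33 33 33 33 33 34 34 34 34 34 34 34 34 34 34 34 34 34 34 34 34 34 36 45 47 47 47 47 47 47 47 47 47 47 47 47 47 47 47 47 47 47 47 47 47
-130  33 33 33 33 33 34 34 34 34 34 34 34 34 34 34 34 34 34 34 34 34 40 47 47 47 47 47 47 47 47 47 47 47 47 47 47 47 47 47 47 47 47 47 47 47
-128  33 33 33 33 33 33 34 34 34 34 34 34 34 34 34 34 34 34 34 41 46 47 47 47 47 47 47 47 47 47 47 47 47 47 47 47 47 47 47 47 47 47 47 47 47
-125  33 33 33 33 33 33 33 34 34 33 33 33 34 34 34 34 34 39 46 47 47 47 47 47 47 47 47 47 47 47 47 47 47 47 47 47 47 47 47 47 47 47 47 47 47
x from 453 step 2
```

Fresh 1's tab is at (499.9,-170.7), 12.8 x 38.7 mm, yaw 16; the number map shows the same.

Emit:
servo_tool(moves=[{"dx": 0,"dy": 0,"dz": 0,"ax": 0,"ay": 0,"az": -0.7},{"dx": 30,"dy": 0,"dz": 0,"ax": 0,"ay": 0,"az": 0},{"dx": 30,"dy": 0,"dz": 0,"ax": 0,"ay": 0,"az": 0},{"dx": 21,"dy": 0,"dz": 0,"ax": 0,"ay": 0,"az": 0},{"dx": 0,"dy": 0,"dz": 0,"ax": 0,"ay": 0,"az": 0}])

```text
time_s: 23.85
position: [498.2, -167.9, 301.2]
eef_rot: [-180.0, -0.1, 106.1]
contact_force: [1.0, 0.7, -0.1]
opening: 0.501
finger_force: 0.0
```

Emit:
servo_tool(moves=[{"dx": 0,"dy": 0,"dz": 20,"ax": 0,"ay": 0,"az": 0},{"dx": 0,"dy": 0,"dz": 20,"ax": 0,"ay": 0,"az": 0},{"dx": 0,"dy": 0,"dz": 10,"ax": 0,"ay": 0,"az": 0},{"dx": 0,"dy": 0,"dz": 0,"ax": 0,"ay": 0,"az": 0},{"dx": 0,"dy": 0,"dz": 0,"ax": 0,"ay": 0,"az": 0}])

```text
time_s: 24.27
position: [499.4, -171.5, 250.5]
eef_rot: [180.0, -0.0, 105.9]
contact_force: [0.2, 1.4, -0.7]
opening: 0.501
finger_force: 0.0
```

```bash
python3 - <<'E'
from h import *
need(499.7,-170.8,252,106)
E
```

```text
now [ 499.4 -171.5  250.5] rpy [180.   -0.  105.9] t 24.3 F [ 0.2  1.4 -0.7] op 0.501
NEED dx 0.6 dy 0.5 dz -1.5 az -0.1
```

Emit:
servo_tool(moves=[{"dx": 0,"dy": 0,"dz": 0,"ax": 0,"ay": 0,"az": 0},{"dx": 0,"dy": 0,"dz": 0,"ax": 0,"ay": 0,"az": 0},{"dx": 0,"dy": 0,"dz": 0,"ax": 0,"ay": 0,"az": 0},{"dx": 0,"dy": 0,"dz": 0,"ax": 0,"ay": 0,"az": 0},{"dx": 0,"dy": 0,"dz": 0,"ax": 0,"ay": 0,"az": 0}], claw=0, squeeze=50)

```text
time_s: 24.68
position: [499.2, -171.2, 250.6]
eef_rot: [180.0, 0.0, 105.9]
contact_force: [0.9, -0.8, 0.7]
opening: 0.186
finger_force: 0.0
```

Emit:
servo_tool(moves=[{"dx": 0,"dy": 0,"dz": 0,"ax": 0,"ay": 0,"az": 0},{"dx": 0,"dy": 0,"dz": 0,"ax": 0,"ay": 0,"az": 0},{"dx": 0,"dy": 0,"dz": 0,"ax": 0,"ay": 0,"az": 0}])

```text
time_s: 24.93
position: [499.2, -171.2, 250.5]
eef_rot: [180.0, 0.0, 105.9]
contact_force: [-0.1, 0.3, 2.6]
opening: 0.146
finger_force: 50.0
```

Emit:
servo_tool(moves=[{"dx": 0,"dy": 0,"dz": -20,"ax": 0,"ay": 0,"az": 0},{"dx": 0,"dy": 0,"dz": -32,"ax": 0,"ay": 0,"az": 0},{"dx": 0,"dy": 0,"dz": -32,"ax": 0,"ay": 0,"az": 0},{"dx": 0,"dy": 0,"dz": -32,"ax": 0,"ay": 0,"az": 0},{"dx": 0,"dy": 0,"dz": -34,"ax": 0,"ay": 0,"az": 0}])

```text
time_s: 25.35
position: [498.7, -171.0, 401.2]
eef_rot: [-179.9, -0.1, 105.9]
contact_force: [1.3, -1.0, -0.9]
opening: 0.15
finger_force: 50.0
```

Emit:
servo_tool(moves=[{"dx": 0,"dy": 0,"dz": 0,"ax": 0,"ay": 0,"az": 5.2},{"dx": 0,"dy": 0,"dz": 0,"ax": 0,"ay": 0,"az": 5.2},{"dx": 0,"dy": 0,"dz": 0,"ax": 0,"ay": 0,"az": 5},{"dx": 24,"dy": 20,"dz": 0,"ax": 0,"ay": 0,"az": 0},{"dx": 27,"dy": 22,"dz": 0,"ax": 0,"ay": 0,"az": 0}])

```text
time_s: 25.77
position: [540.4, -120.6, 400.2]
eef_rot: [-180.0, 0.0, 90.3]
contact_force: [0.6, -0.2, -2.5]
opening: 0.148
finger_force: 50.0
```

Emit:
servo_tool(moves=[{"dx": 27,"dy": 22,"dz": 0,"ax": 0,"ay": 0,"az": 0},{"dx": 27,"dy": 22,"dz": 0,"ax": 0,"ay": 0,"az": 0},{"dx": 27,"dy": 22,"dz": 0,"ax": 0,"ay": 0,"az": 0},{"dx": 27,"dy": 22,"dz": 0,"ax": 0,"ay": 0,"az": 0},{"dx": 22,"dy": 21,"dz": 0,"ax": 0,"ay": 0,"az": 0}])

```text
time_s: 26.18
position: [649.3, 13.4, 399.7]
eef_rot: [-179.9, -0.0, 90.6]
contact_force: [0.3, -1.8, -0.9]
opening: 0.147
finger_force: 50.0
```

Emit:
servo_tool(moves=[{"dx": 0,"dy": 0,"dz": 0,"ax": 0,"ay": 0,"az": 0},{"dx": 0,"dy": 0,"dz": 0,"ax": 0,"ay": 0,"az": 0},{"dx": 0,"dy": 0,"dz": 0,"ax": 0,"ay": 0,"az": 0},{"dx": 0,"dy": 0,"dz": 0,"ax": 0,"ay": 0,"az": 0}])

```text
time_s: 26.52
position: [648.0, 10.2, 400.1]
eef_rot: [-179.9, 0.0, 90.4]
contact_force: [-0.6, -0.0, -0.7]
opening: 0.148
finger_force: 50.0
```

```bash
python3 - <<'E'
from h import *
need(649,11,372,90.4)
E
```

```text
now [648.   10.2 400.1] rpy [-1.7995e+02  1.0000e-02  9.0440e+01] t 26.5 F [-0.6 -0.  -0.7] op 0.148
NEED dx 0.8 dy 1.0 dz 28.1 az 0.0
```

Emit:
servo_tool(moves=[{"dx": 0.4,"dy": 1,"dz": 15,"ax": 0,"ay": 0,"az": 0},{"dx": 0,"dy": 0,"dz": 15,"ax": 0,"ay": 0,"az": 0},{"dx": 0,"dy": 0,"dz": 10,"ax": 0,"ay": 0,"az": 0},{"dx": 0,"dy": 0,"dz": 0,"ax": 0,"ay": 0,"az": 0},{"dx": 0,"dy": 0,"dz": 0,"ax": 0,"ay": 0,"az": 0}])

```text
time_s: 26.93
position: [649.3, 10.8, 360.2]
eef_rot: [-180.0, -0.0, 90.4]
contact_force: [0.4, 0.1, -1.1]
opening: 0.15
finger_force: 50.0
```

Emit:
servo_tool(moves=[{"dx": 0,"dy": 0,"dz": 5,"ax": 0,"ay": 0,"az": 0},{"dx": 0,"dy": 0,"dz": 5,"ax": 0,"ay": 0,"az": 0},{"dx": 0,"dy": 0,"dz": 5,"ax": 0,"ay": 0,"az": 0},{"dx": 0,"dy": 0,"dz": 5,"ax": 0,"ay": 0,"az": 0},{"dx": 0,"dy": 0,"dz": 0,"ax": 0,"ay": 0,"az": 0}])

```text
time_s: 27.35
position: [649.3, 11.6, 338.8]
eef_rot: [-179.9, -0.0, 90.5]
contact_force: [-0.3, 0.5, -2.2]
opening: 0.152
finger_force: 50.0
```

Emit:
servo_tool(moves=[{"dx": 0,"dy": 0,"dz": 8,"ax": 0,"ay": 0,"az": 0},{"dx": 0,"dy": 0,"dz": 8,"ax": 0,"ay": 0,"az": 0},{"dx": 0,"dy": 0,"dz": 8,"ax": 0,"ay": 0,"az": 0},{"dx": 0,"dy": 0,"dz": 8,"ax": 0,"ay": 0,"az": 0},{"dx": 0,"dy": 0,"dz": 8,"ax": 0,"ay": 0,"az": 0}])

```text
time_s: 27.77
position: [649.8, 11.5, 300.6]
eef_rot: [179.9, 0.0, 90.5]
contact_force: [0.9, 1.3, 6.3]
opening: 0.152
finger_force: 50.0
```

Emit:
servo_tool(moves=[{"dx": 0,"dy": 0,"dz": 6,"ax": 0,"ay": 0,"az": 0},{"dx": 0,"dy": 0,"dz": 5,"ax": 0,"ay": 0,"az": 0},{"dx": 0,"dy": 0,"dz": 0,"ax": 0,"ay": 0,"az": 0},{"dx": 0,"dy": 0,"dz": 0,"ax": 0,"ay": 0,"az": 0},{"dx": 0,"dy": 0,"dz": 0,"ax": 0,"ay": 0,"az": 0}])

```text
time_s: 28.18
position: [649.8, 11.5, 289.8]
eef_rot: [179.9, 0.0, 90.5]
contact_force: [1.3, -0.2, 5.1]
opening: 0.147
finger_force: 50.0
```

Emit:
servo_tool(moves=[{"dx": 0,"dy": 0,"dz": 2,"ax": 0,"ay": 0,"az": 0},{"dx": 0,"dy": 0,"dz": 1.5,"ax": 0,"ay": 0,"az": 0},{"dx": 0,"dy": 0,"dz": 0,"ax": 0,"ay": 0,"az": 0},{"dx": 0,"dy": 0,"dz": 0,"ax": 0,"ay": 0,"az": 0},{"dx": 0,"dy": 0,"dz": 0,"ax": 0,"ay": 0,"az": 0}])

```text
time_s: 28.6
position: [649.8, 11.5, 286.4]
eef_rot: [179.9, 0.0, 90.5]
contact_force: [1.1, 0.4, 4.8]
opening: 0.15
finger_force: 50.0
```

Emit:
servo_tool(moves=[{"dx": 0,"dy": 0,"dz": 1,"ax": 0,"ay": 0,"az": 0},{"dx": 0,"dy": 0,"dz": 0,"ax": 0,"ay": 0,"az": 0},{"dx": 0,"dy": 0,"dz": 0,"ax": 0,"ay": 0,"az": 0}])

```text
time_s: 28.85
position: [649.8, 11.6, 286.1]
eef_rot: [179.9, 0.0, 90.5]
contact_force: [1.2, 1.0, 8.7]
opening: 0.15
finger_force: 50.0
```

Emit:
servo_tool(moves=[{"dx": 0,"dy": 0,"dz": -3,"ax": 0,"ay": 0,"az": 0},{"dx": 0,"dy": 0,"dz": -4,"ax": 0,"ay": 0,"az": 0},{"dx": 0,"dy": 0,"dz": -3,"ax": 0,"ay": 0,"az": 0},{"dx": 0,"dy": 0,"dz": 0,"ax": 0,"ay": 0,"az": 0},{"dx": 0,"dy": 0,"dz": 0,"ax": 0,"ay": 0,"az": 0}])

```text
time_s: 29.27
position: [649.4, 11.5, 295.0]
eef_rot: [-180.0, -0.0, 90.5]
contact_force: [-1.0, -0.0, 4.5]
opening: 0.148
finger_force: 50.0
```

Emit:
servo_tool(moves=[{"dx": 0,"dy": 0,"dz": 0,"ax": 0,"ay": 0,"az": 0},{"dx": 0,"dy": 0,"dz": 0,"ax": 0,"ay": 0,"az": 0},{"dx": 0,"dy": 0,"dz": 0,"ax": 0,"ay": 0,"az": 0},{"dx": 0,"dy": 0,"dz": 0,"ax": 0,"ay": 0,"az": 0},{"dx": 0,"dy": 0,"dz": 0,"ax": 0,"ay": 0,"az": 0}], claw=0.5)

```text
time_s: 29.68
position: [649.5, 11.5, 294.2]
eef_rot: [-180.0, -0.0, 90.5]
contact_force: [-0.6, 0.4, 0.4]
opening: 0.455
finger_force: 0.0
```

Emit:
servo_tool(moves=[{"dx": 0,"dy": 0,"dz": -20,"ax": 0,"ay": 0,"az": 0},{"dx": 0,"dy": 0,"dz": -35,"ax": 0,"ay": 0,"az": 0},{"dx": 0,"dy": 0,"dz": -25,"ax": 0,"ay": 0,"az": 0},{"dx": -30,"dy": 0,"dz": 0,"ax": 0,"ay": 0,"az": 0},{"dx": -35,"dy": 0,"dz": 0,"ax": 0,"ay": 0,"az": 0}])

```text
time_s: 30.1
position: [650.4, -51.9, 377.2]
eef_rot: [179.7, 0.0, 90.7]
contact_force: [0.5, 0.5, -0.8]
opening: 0.497
finger_force: 0.0
```

Emit:
servo_tool(moves=[{"dx": -30,"dy": 0,"dz": 0,"ax": 0,"ay": 0,"az": 0},{"dx": 0,"dy": 0,"dz": 0,"ax": 0,"ay": 0,"az": 0},{"dx": 0,"dy": 0,"dz": 0,"ax": 0,"ay": 0,"az": 0},{"dx": 0,"dy": 0,"dz": 0,"ax": 0,"ay": 0,"az": 0}])

```text
time_s: 30.43
position: [650.3, -83.3, 374.4]
eef_rot: [-180.0, -0.0, 90.5]
contact_force: [0.7, 0.2, 0.3]
opening: 0.501
finger_force: 0.0
```

```bash
python3 - <<'E'
from h import *
need(649,11,372,90.4)
findtab(139,649,11)
findtab(139,649,11)
p=cv2.imread('pics/ft.png',0);n=152
s=cv2.resize(p[:, :380],(n,n),interpolation=cv2.INTER_AREA)
for r in range(0,n,8): print('%4d '%(11-38+r/2),' '.join('%2d'%(v//4) for v in s[r,0::4]))
E
```

```text
now [650.3 -83.3 374.4] rpy [-1.7997e+02 -4.0000e-02  9.0470e+01] t 30.4 F [0.7 0.2 0.3] op 0.501
NEED dx 94.3 dy -0.5 dz 2.4 az 0.1
tab cand x 617.8 y -5.2  13.5x43.5 yaw 0.0
 -27  47 48 48 47 48 47 47 42 41 38 38 38 39 39 37 31 31 31 31 32 32 32 33 33 33 33 34 34 34 34 34 34 36 38 38 38 38 38
 -23  48 47 48 48 48 48 44 26 26 27 26 27 27 26 26 22 18 18 18 18 18 18 18 18 18 18 18 18 18 18 17 17 32 38 38 38 38 38
 -19  47 47 47 48 47 47 43 26 26 26 26 26 25 25 26 25 19 18 19 19 19 19 19 18 18 18 18 18 17 16 17 17 32 38 38 38 38 38
 -15  47 47 47 47 47 47 43 26 26 26 25 18 31 35 35 35 26 20 20 20 20 20 20 19 19 19 19 17 16 16 16 16 32 38 38 38 38 38
 -11  47 47 47 47 47 47 42 26 26 26 26 19 31 36 36 30 33 24 22 22 22 22 22 22 22 22 22 16 16 16 16 16 33 38 38 38 38 38
  -7  47 47 47 47 47 47 42 26 25 25 25 19 20 22 22 22 31 37 37 38 38 38 37 25 22 22 22 16 16 16 16 16 34 38 38 38 38 38
  -3  47 47 47 45 39 39 33 17 17 17 17 18 20 22 22 22 31 38 38 38 38 38 37 24 22 22 22 16 16 16 16 16 33 38 38 38 38 38
   1  37 37 37 37 37 38 32 17 17 17 17 20 20 22 22 22 32 38 38 38 38 38 37 24 22 22 
[... 655 characters left out ...]
7 47 40 25 25 25 25 19 35 36 36 36 44 47 47 47 47 47 46 34 36 36 32 20 26 26 26 26 44 47 47 47 47 47
  29  47 47 47 47 47 47 40 25 25 25 25 19 34 36 36 36 45 47 47 47 47 47 46 35 36 36 30 21 26 26 26 26 45 47 47 47 47 47
  33  47 47 47 47 47 47 40 25 25 25 25 25 25 25 25 25 25 25 25 25 25 25 25 25 25 25 25 25 26 26 26 26 45 47 47 47 47 47
  37  47 47 47 47 47 47 39 25 25 25 25 25 25 25 25 25 25 25 25 25 25 25 25 25 25 25 25 25 25 25 26 26 45 47 47 47 47 47
  41  47 47 47 47 47 47 46 37 32 32 32 32 32 31 31 31 31 31 31 32 32 31 31 31 31 30 30 30 29 28 29 39 47 47 47 47 47 47
  45  46 46 46 47 47 47 46 46 47 47 47 47 47 47 46 47 46 47 47 47 47 47 46 47 47 46 47 47 47 47 47 44 46 47 46 46 47 47
```

Tab extents are 40 x 13.5 mm on the z=139 plane (they would read 47 mm if popped), so reader B's fresh cartridge is caught flush. Next is fresh 2.

Emit:
servo_tool(moves=[{"dx": 0,"dy": 0,"dz": 0,"ax": 0,"ay": 0,"az": -6.5},{"dx": 0,"dy": 0,"dz": 0,"ax": 0,"ay": 0,"az": -6.5},{"dx": 0,"dy": 0,"dz": 0,"ax": 0,"ay": 0,"az": -6.5},{"dx": -22,"dy": -25,"dz": 0,"ax": 0,"ay": 0,"az": 0},{"dx": -24,"dy": -27,"dz": 0,"ax": 0,"ay": 0,"az": 0}])

```text
time_s: 30.95
position: [617.6, -141.9, 374.5]
eef_rot: [180.0, -0.0, 110.4]
contact_force: [0.8, -1.0, 0.3]
opening: 0.501
finger_force: 0.0
```

Emit:
servo_tool(moves=[{"dx": -24,"dy": -28,"dz": 0,"ax": 0,"ay": 0,"az": 0},{"dx": -24,"dy": -28,"dz": 0,"ax": 0,"ay": 0,"az": 0},{"dx": -24,"dy": -28,"dz": 0,"ax": 0,"ay": 0,"az": 0},{"dx": -24,"dy": -28,"dz": 0,"ax": 0,"ay": 0,"az": 0},{"dx": -24,"dy": -28,"dz": 0,"ax": 0,"ay": 0,"az": 0}])

```text
time_s: 31.37
position: [526.2, -305.2, 374.9]
eef_rot: [180.0, 0.0, 110.1]
contact_force: [0.3, -1.0, -0.2]
opening: 0.499
finger_force: 0.0
```

Emit:
servo_tool(moves=[{"dx": -25,"dy": -27,"dz": 0,"ax": 0,"ay": 0,"az": 0},{"dx": -25,"dy": -27,"dz": 0,"ax": 0,"ay": 0,"az": 0},{"dx": -25,"dy": -27,"dz": 0,"ax": 0,"ay": 0,"az": 0},{"dx": -25,"dy": -27,"dz": 0,"ax": 0,"ay": 0,"az": 0},{"dx": 0,"dy": 0,"dz": 30,"ax": 0,"ay": 0,"az": 0}])

```text
time_s: 31.78
position: [457.7, -441.4, 350.1]
eef_rot: [179.9, 0.8, 109.8]
contact_force: [0.6, -0.6, -0.4]
opening: 0.502
finger_force: 0.0
```

Emit:
servo_tool(moves=[{"dx": 0,"dy": 0,"dz": 30,"ax": 0,"ay": 0,"az": 0},{"dx": 0,"dy": 0,"dz": 14,"ax": 0,"ay": 0,"az": 0},{"dx": 0,"dy": 0,"dz": 0,"ax": 0,"ay": 0,"az": 0},{"dx": 0,"dy": 0,"dz": 0,"ax": 0,"ay": 0,"az": 0},{"dx": 0,"dy": 0,"dz": 0,"ax": 0,"ay": 0,"az": 0}])

```text
time_s: 32.2
position: [460.3, -435.7, 302.2]
eef_rot: [179.9, 0.1, 110.1]
contact_force: [0.5, 0.7, 0.6]
opening: 0.499
finger_force: 0.0
```

```bash
python3 - <<'E'
from h import *
need(430.6,-355,252,110)
findtab(94,430.6,-355,R=45)
p=cv2.imread('pics/ft.png',0);n=180
s=cv2.resize(p[:, :450],(n,n),interpolation=cv2.INTER_AREA)
for r in range(0,n,6): print('%4d '%(-355-45+r/2),' '.join('%2d'%(v//4) for v in s[r,0::4]))
print('x from',430.6-45,'step 2')
E
```

```text
now [ 460.3 -435.7  302.2] rpy [1.7995e+02 1.3000e-01 1.1007e+02] t 32.2 F [0.5 0.7 0.6] op 0.499
NEED dx 86.0 dy -0.2 dz 50.2 az 0.1
tab cand x 431.0 y -361.1  12.3x38.6 yaw 19.4
-400  45 45 45 45 45 45 45 45 43 43 33 32 33 43 45 44 33 31 31 31 31 31 31 31 31 31 31 31 31 31 31 31 31 31 31 31 30 30 30 30 29 27 28 29 29
-397  45 45 45 45 45 44 42 43 44 45 45 45 45 45 45 40 31 31 31 31 31 31 31 31 31 31 31 31 31 31 31 31 31 31 30 30 28 29 29 30 31 31 31 31 31
-394  45 45 45 45 43 43 44 44 42 43 45 45 45 45 45 37 31 31 31 31 31 31 31 31 31 31 31 31 31 31 31 30 29 29 28 29 31 31 31 31 31 31 31 31 31
-391  45 45 45 43 42 45 45 45 45 44 43 44 45 40 34 31 31 31 31 31 31 31 31 31 31 31 30 30 29 29 28 27 29 30 31 31 31 31 31 31 31 31 31 31 31
-388  45 45 44 43 44 45 45 45 45 45 45 44 43 30 28 29 29 29 29 26 35 32 28 35 36 28 29 29 29 30 30 31 31 31 31 31 31 31 31 31 31 31 31 31 31
-385  45 45 44 43 45 45 45 45 45 45 45 42 32 31 31 30 30 30 29 32 36 35 35 35 35 33 29 27 28 30 31 31 31 31 31 31 31 31 31 31 31 31 31 31 31
-382  45 44 42 44 45 45 45 45 45 45 41 32 31 32 31 32 31 31 26 35 35 35 33
[... 2629 characters left out ...]
28 30 31 32 32 32 32 32 32 32 32 32 32 32 32 32 32 32 32 32 36 44 44 44 44 44 32 30 28 30 31 31 31 31 32 41 44 44 44
-322  32 32 32 32 31 31 28 29 31 32 32 32 32 32 32 32 32 32 32 32 32 32 32 32 32 32 32 33 42 44 42 32 31 31 31 29 30 31 31 31 34 44 44 44 44
-319  32 32 32 32 31 31 29 29 30 31 32 32 32 32 32 32 32 32 32 32 32 32 32 32 32 32 32 32 32 32 32 31 31 31 31 31 27 31 34 42 44 44 44 44 44
-316  32 32 32 31 32 31 29 28 30 31 31 32 32 32 32 32 32 32 32 32 32 32 32 32 32 32 32 32 32 31 31 31 31 31 31 31 31 40 44 44 44 44 44 44 44
-313  32 32 32 32 31 31 29 28 30 31 31 32 32 32 32 32 32 32 32 32 32 32 32 32 32 32 31 31 32 31 31 31 31 31 31 31 41 44 44 44 44 44 44 44 44
x from 385.6 step 2
```

Fresh 2's tab is at (431.0,-361.3), yaw 19.5, size as it must be.

Emit:
servo_tool(moves=[{"dx": 0,"dy": 0,"dz": 0,"ax": 0,"ay": 0,"az": 0.6},{"dx": 30,"dy": -1,"dz": 0,"ax": 0,"ay": 0,"az": 0},{"dx": 30,"dy": -1,"dz": 0,"ax": 0,"ay": 0,"az": 0},{"dx": 20,"dy": -0.8,"dz": 0,"ax": 0,"ay": 0,"az": 0},{"dx": 0,"dy": 0,"dz": 0,"ax": 0,"ay": 0,"az": 0}])

```text
time_s: 32.67
position: [429.4, -358.3, 301.8]
eef_rot: [180.0, -0.1, 109.5]
contact_force: [0.4, -0.9, -1.1]
opening: 0.498
finger_force: 0.0
```

Emit:
servo_tool(moves=[{"dx": 0,"dy": 0,"dz": 20,"ax": 0,"ay": 0,"az": 0},{"dx": 0,"dy": 0,"dz": 20,"ax": 0,"ay": 0,"az": 0},{"dx": 0,"dy": 0,"dz": 10,"ax": 0,"ay": 0,"az": 0},{"dx": 0,"dy": 0,"dz": 0,"ax": 0,"ay": 0,"az": 0},{"dx": 0,"dy": 0,"dz": 0,"ax": 0,"ay": 0,"az": 0}])

```text
time_s: 33.08
position: [430.5, -361.9, 251.0]
eef_rot: [180.0, 0.0, 109.4]
contact_force: [0.6, -0.8, 0.7]
opening: 0.501
finger_force: 0.0
```

```bash
python3 - <<'E'
from h import *
need(431,-361.2,252,109.5)
E
```

```text
now [ 430.5 -361.9  251. ] rpy [179.99   0.   109.39] t 33.1 F [ 0.6 -0.8  0.7] op 0.501
NEED dx 0.5 dy 0.7 dz -1.0 az -0.1
```

Emit:
servo_tool(moves=[{"dx": 0,"dy": 0,"dz": 0,"ax": 0,"ay": 0,"az": 0},{"dx": 0,"dy": 0,"dz": 0,"ax": 0,"ay": 0,"az": 0},{"dx": 0,"dy": 0,"dz": 0,"ax": 0,"ay": 0,"az": 0},{"dx": 0,"dy": 0,"dz": 0,"ax": 0,"ay": 0,"az": 0},{"dx": 0,"dy": 0,"dz": 0,"ax": 0,"ay": 0,"az": 0}], claw=0, squeeze=50)

```text
time_s: 33.5
position: [430.3, -361.6, 251.1]
eef_rot: [180.0, 0.0, 109.4]
contact_force: [-0.1, 0.2, -0.5]
opening: 0.182
finger_force: 0.0
```

Emit:
servo_tool(moves=[{"dx": 0,"dy": 0,"dz": 0,"ax": 0,"ay": 0,"az": 0},{"dx": 0,"dy": 0,"dz": 0,"ax": 0,"ay": 0,"az": 0},{"dx": 0,"dy": 0,"dz": 0,"ax": 0,"ay": 0,"az": 0}])

```text
time_s: 33.75
position: [430.3, -361.5, 251.0]
eef_rot: [180.0, 0.0, 109.4]
contact_force: [-0.4, 0.5, 2.6]
opening: 0.149
finger_force: 50.0
```

Emit:
servo_tool(moves=[{"dx": 0,"dy": 0,"dz": -20,"ax": 0,"ay": 0,"az": 0},{"dx": 0,"dy": 0,"dz": -32,"ax": 0,"ay": 0,"az": 0},{"dx": 0,"dy": 0,"dz": -32,"ax": 0,"ay": 0,"az": 0},{"dx": 0,"dy": 0,"dz": -32,"ax": 0,"ay": 0,"az": 0},{"dx": 0,"dy": 0,"dz": -34,"ax": 0,"ay": 0,"az": 0}])

```text
time_s: 34.17
position: [429.9, -361.2, 401.5]
eef_rot: [-180.0, -0.1, 109.4]
contact_force: [1.4, -0.9, -2.1]
opening: 0.145
finger_force: 50.0
```

Emit:
servo_tool(moves=[{"dx": 0,"dy": 0,"dz": 0,"ax": 0,"ay": 0,"az": 6.5},{"dx": 0,"dy": 0,"dz": 0,"ax": 0,"ay": 0,"az": 6.5},{"dx": 0,"dy": 0,"dz": 0,"ax": 0,"ay": 0,"az": 6.6},{"dx": 0,"dy": 0,"dz": 0,"ax": 0,"ay": 0,"az": 6.6},{"dx": 20,"dy": 22,"dz": 0,"ax": 0,"ay": 0,"az": 0}])

```text
time_s: 34.58
position: [452.2, -346.3, 400.4]
eef_rot: [-179.9, 0.1, 82.6]
contact_force: [0.8, -1.5, -0.6]
opening: 0.15
finger_force: 50.0
```

Emit:
servo_tool(moves=[{"dx": 22,"dy": 25,"dz": 0,"ax": 0,"ay": 0,"az": 0},{"dx": 22,"dy": 25,"dz": 0,"ax": 0,"ay": 0,"az": 0},{"dx": 22,"dy": 25,"dz": 0,"ax": 0,"ay": 0,"az": 0},{"dx": 22,"dy": 25,"dz": 0,"ax": 0,"ay": 0,"az": 0},{"dx": 22,"dy": 25,"dz": 0,"ax": 0,"ay": 0,"az": 0}])

```text
time_s: 35.0
position: [592.7, -248.7, 400.2]
eef_rot: [-179.9, -0.0, 83.2]
contact_force: [1.4, -1.3, -1.3]
opening: 0.148
finger_force: 50.0
```

Emit:
servo_tool(moves=[{"dx": 22,"dy": 25,"dz": 0,"ax": 0,"ay": 0,"az": 0},{"dx": 20,"dy": 22,"dz": 0,"ax": 0,"ay": 0,"az": 0},{"dx": 0,"dy": 0,"dz": 0,"ax": 0,"ay": 0,"az": 0},{"dx": 0,"dy": 0,"dz": 0,"ax": 0,"ay": 0,"az": 0},{"dx": 0,"dy": 0,"dz": 0,"ax": 0,"ay": 0,"az": 0}])

```text
time_s: 35.42
position: [643.0, -213.8, 399.9]
eef_rot: [-179.9, -0.0, 83.2]
contact_force: [-0.3, -0.2, -1.2]
opening: 0.148
finger_force: 50.0
```

```bash
python3 - <<'E'
from h import *
need(644.2,-213.6,340,83)
E
```

```text
now [ 643.  -213.8  399.9] rpy [-1.7991e+02 -1.0000e-02  8.3220e+01] t 35.4 F [-0.3 -0.2 -1.2] op 0.148
NEED dx 0.3 dy 1.2 dz 59.9 az 0.2
```

Emit:
servo_tool(moves=[{"dx": 0.2,"dy": 1.2,"dz": 15,"ax": 0,"ay": 0,"az": 0.1},{"dx": 0,"dy": 0,"dz": 15,"ax": 0,"ay": 0,"az": 0},{"dx": 0,"dy": 0,"dz": 10,"ax": 0,"ay": 0,"az": 0},{"dx": 0,"dy": 0,"dz": 0,"ax": 0,"ay": 0,"az": 0},{"dx": 0,"dy": 0,"dz": 0,"ax": 0,"ay": 0,"az": 0}])

```text
time_s: 35.83
position: [643.9, -214.4, 360.5]
eef_rot: [-179.9, -0.0, 83.0]
contact_force: [0.4, -0.4, -0.1]
opening: 0.15
finger_force: 50.0
```

Emit:
servo_tool(moves=[{"dx": 0,"dy": 0,"dz": 5,"ax": 0,"ay": 0,"az": 0},{"dx": 0,"dy": 0,"dz": 5,"ax": 0,"ay": 0,"az": 0},{"dx": 0,"dy": 0,"dz": 5,"ax": 0,"ay": 0,"az": 0},{"dx": 0,"dy": 0,"dz": 5,"ax": 0,"ay": 0,"az": 0},{"dx": 0,"dy": 0,"dz": 0,"ax": 0,"ay": 0,"az": 0}])

```text
time_s: 36.25
position: [644.2, -213.5, 339.3]
eef_rot: [-179.9, -0.0, 83.1]
contact_force: [-0.4, -0.5, -2.4]
opening: 0.153
finger_force: 50.0
```

Emit:
servo_tool(moves=[{"dx": 0,"dy": 0,"dz": 8,"ax": 0,"ay": 0,"az": 0},{"dx": 0,"dy": 0,"dz": 8,"ax": 0,"ay": 0,"az": 0},{"dx": 0,"dy": 0,"dz": 8,"ax": 0,"ay": 0,"az": 0},{"dx": 0,"dy": 0,"dz": 8,"ax": 0,"ay": 0,"az": 0},{"dx": 0,"dy": 0,"dz": 8,"ax": 0,"ay": 0,"az": 0}])

```text
time_s: 36.67
position: [644.7, -213.7, 301.1]
eef_rot: [179.9, 0.0, 83.1]
contact_force: [-0.1, 1.0, 6.6]
opening: 0.151
finger_force: 50.0
```

Emit:
servo_tool(moves=[{"dx": 0,"dy": 0,"dz": 6,"ax": 0,"ay": 0,"az": 0},{"dx": 0,"dy": 0,"dz": 5,"ax": 0,"ay": 0,"az": 0},{"dx": 0,"dy": 0,"dz": 1.5,"ax": 0,"ay": 0,"az": 0},{"dx": 0,"dy": 0,"dz": 0,"ax": 0,"ay": 0,"az": 0},{"dx": 0,"dy": 0,"dz": 0,"ax": 0,"ay": 0,"az": 0}])

```text
time_s: 37.08
position: [644.7, -213.7, 288.7]
eef_rot: [179.9, 0.0, 83.1]
contact_force: [1.2, 0.5, 4.4]
opening: 0.146
finger_force: 50.0
```

Emit:
servo_tool(moves=[{"dx": 0,"dy": 0,"dz": 1.5,"ax": 0,"ay": 0,"az": 0},{"dx": 0,"dy": 0,"dz": 1,"ax": 0,"ay": 0,"az": 0},{"dx": 0,"dy": 0,"dz": 0.5,"ax": 0,"ay": 0,"az": 0},{"dx": 0,"dy": 0,"dz": 0,"ax": 0,"ay": 0,"az": 0},{"dx": 0,"dy": 0,"dz": 0,"ax": 0,"ay": 0,"az": 0}])

```text
time_s: 37.5
position: [644.6, -213.7, 286.6]
eef_rot: [179.9, 0.0, 83.1]
contact_force: [0.5, 0.5, 8.5]
opening: 0.148
finger_force: 50.0
```

End stop felt at 286.6 (8.5 N). I raise, release and check.

Emit:
servo_tool(moves=[{"dx": 0,"dy": 0,"dz": -3,"ax": 0,"ay": 0,"az": 0},{"dx": 0,"dy": 0,"dz": -4,"ax": 0,"ay": 0,"az": 0},{"dx": 0,"dy": 0,"dz": -2.5,"ax": 0,"ay": 0,"az": 0},{"dx": 0,"dy": 0,"dz": 0,"ax": 0,"ay": 0,"az": 0},{"dx": 0,"dy": 0,"dz": 0,"ax": 0,"ay": 0,"az": 0}])

```text
time_s: 37.92
position: [644.4, -213.6, 295.0]
eef_rot: [180.0, 0.0, 83.1]
contact_force: [0.9, -1.0, 3.6]
opening: 0.149
finger_force: 50.0
```

Emit:
servo_tool(moves=[{"dx": 0,"dy": 0,"dz": 0,"ax": 0,"ay": 0,"az": 0},{"dx": 0,"dy": 0,"dz": 0,"ax": 0,"ay": 0,"az": 0},{"dx": 0,"dy": 0,"dz": 0,"ax": 0,"ay": 0,"az": 0},{"dx": 0,"dy": 0,"dz": 0,"ax": 0,"ay": 0,"az": 0},{"dx": 0,"dy": 0,"dz": 0,"ax": 0,"ay": 0,"az": 0}], claw=0.5)

```text
time_s: 38.33
position: [644.3, -213.6, 294.1]
eef_rot: [-179.9, -0.0, 83.1]
contact_force: [-0.4, -0.1, 0.7]
opening: 0.461
finger_force: 0.0
```

Emit:
servo_tool(moves=[{"dx": 0,"dy": 0,"dz": -20,"ax": 0,"ay": 0,"az": 0},{"dx": 0,"dy": 0,"dz": -35,"ax": 0,"ay": 0,"az": 0},{"dx": 0,"dy": 0,"dz": -25,"ax": 0,"ay": 0,"az": 0},{"dx": -30,"dy": 0,"dz": 0,"ax": 0,"ay": 0,"az": 0},{"dx": -35,"dy": 0,"dz": 0,"ax": 0,"ay": 0,"az": 0}])

```text
time_s: 38.75
position: [637.4, -276.5, 377.7]
eef_rot: [179.7, 0.1, 83.3]
contact_force: [0.4, -0.2, -1.1]
opening: 0.502
finger_force: 0.0
```

Emit:
servo_tool(moves=[{"dx": -30,"dy": 0,"dz": 0,"ax": 0,"ay": 0,"az": 0},{"dx": 0,"dy": 0,"dz": 0,"ax": 0,"ay": 0,"az": 0},{"dx": 0,"dy": 0,"dz": 0,"ax": 0,"ay": 0,"az": 0},{"dx": 0,"dy": 0,"dz": 0,"ax": 0,"ay": 0,"az": 0}])

```text
time_s: 39.08
position: [633.0, -307.7, 374.3]
eef_rot: [-180.0, -0.1, 83.1]
contact_force: [-0.1, -0.2, -0.1]
opening: 0.502
finger_force: 0.0
```

```bash
python3 - <<'E'
from h import *
need(644,-214,372,83)
findtab(139,644,-214)
p=cv2.imread('pics/ft.png',0);n=152
s=cv2.resize(p[:, :380],(n,n),interpolation=cv2.INTER_AREA)
for r in range(24,132,6): print('%4d '%(-214-38+r/2),' '.join('%2d'%(v//4) for v in s[r,0::4]))
im,c=grab('top');h=cv2.cvtColor(im,cv2.COLOR_RGB2HSV)
m=cv2.inRange(h,(0,120,60),(8,255,255))|cv2.inRange(h,(172,120,60),(180,255,255))
m[:225]=0;m[:,:175]=0;m[:,275:]=0
ys,xs=np.nonzero(m);W=np.array([onz(c,x,y,0)[:2] for x,y in zip(xs,ys)],np.float32);print('spot',cv2.minAreaRect(W))
g=cv2.cvtColor(im,cv2.COLOR_RGB2GRAY)
# compare bystanders, tray with the first/mid pictures
t0=cv2.cvtColor(cv2.imread('pics/top0.png'),cv2.COLOR_BGR2GRAY);t8=cv2.cvtColor(cv2.imread('pics/t8.png'),cv2.COLOR_BGR2GRAY)
for n,t,(x0,y0,x1,y1) in (('tray',t8,(175,228,272,310)),('jar',t0,(325,115,360,148)),('bottle',t0,(122,190,165,222)),('rack',t0,(455,155,530,195))):
    d=cv2.absdiff(g[y0:y1,x0:x1],t[y0:y1,x0:x1]);print(n,'mean diff',d.mean().round(1),'frac>40',(d>40).mean().round(3))
# anything grey/dark on free bench right side (third fresh?)
E
```

```text
now [ 633.  -307.7  374.3] rpy [-1.7996e+02 -5.0000e-02  8.3080e+01] t 39.1 F [-0.1 -0.2 -0.1] op 0.502
NEED dx 94.3 dy -0.4 dz 2.3 az 0.1
tab cand x 643.0 y -212.0  16.2x42.1 yaw 10.5
tab cand x 674.0 y -235.2  15.0x33.5 yaw 0.0
-240  45 45 45 45 45 27 24 24 24 20 17 17 15 18 24 21 18 18 18 19 20 20 20 21 20 18 15 15 15 15 20 35 36 36 36 36 36 35
-237  45 45 45 45 45 29 24 24 24 22 21 36 36 36 36 36 27 20 20 20 20 20 20 20 20 19 15 15 15 15 17 34 35 35 35 36 36 35
-234  45 45 45 45 45 34 24 24 24 22 17 35 36 36 36 35 32 24 21 23 25 27 21 20 21 20 14 15 15 15 16 32 36 36 35 35 35 35
-231  45 45 45 45 45 38 24 24 24 24 19 33 36 36 36 42 43 43 43 37 36 35 21 20 21 20 15 15 15 15 15 30 36 36 36 36 35 35
-228  45 45 45 45 45 42 24 24 24 24 19 30 36 36 35 31 36 36 36 36 36 36 23 21 20 21 15 15 15 15 15 25 36 36 36 36 35 35
-225  45 45 45 45 45 43 25 24 24 24 19 26 36 35 23 25 35 36 36 36 36 36 25 21 21 21 17 15 15 15 15 21 35 35 36 36 35 35
-222  45 45 45 45 45 44 27 24 24 24 21 23 35 26 20 23 34 36 36 36 36 36 29 21 21 20 18 15 15 15 15 18 35 35 36 36 37 41
-219  45 45 45 45 45 45 30 24 
[... 830 characters left out ...]
 35 35 26 15 15 18 23 17 31 34 34 34 42 45 45 45 45 45 44 35 34 34 34 19 24 24 24 24 41 45 44 45 45
-195  35 35 35 35 35 35 35 32 20 24 23 24 16 29 34 34 34 39 44 42 43 43 41 37 27 26 26 24 20 23 24 24 24 37 45 44 44 44
-192  34 35 35 35 35 35 42 43 24 24 24 24 18 24 26 25 24 23 23 23 23 23 23 23 23 23 23 23 23 23 23 24 24 31 44 44 44 44
-189  35 35 35 35 35 37 44 44 25 24 24 23 23 23 23 23 23 23 23 23 23 23 23 23 23 23 23 23 23 23 23 23 23 31 44 44 44 44
spot ((416.86114501953125, 281.4778137207031), (160.48818969726562, 200.30874633789062), 10.690449714660645)
tray mean diff 12.3 frac>40 0.06
jar mean diff 21.0 frac>40 0.0
bottle mean diff 23.4 frac>40 0.0
rack mean diff 44.8 frac>40 0.399
```

Reader A's tab reads 39-40 mm long on the z=139 plane, so it is caught. I clear the arm and check the tray and rack.

Emit:
servo_tool(moves=[{"dx": 0,"dy": -35,"dz": -10,"ax": 0,"ay": 0,"az": 0},{"dx": 0,"dy": -40,"dz": -5,"ax": 0,"ay": 0,"az": 0},{"dx": 0,"dy": -40,"dz": 0,"ax": 0,"ay": 0,"az": 0},{"dx": 0,"dy": -40,"dz": 0,"ax": 0,"ay": 0,"az": 0},{"dx": 0,"dy": -30,"dz": 0,"ax": 0,"ay": 0,"az": 0}])

```text
time_s: 39.6
position: [447.1, -283.7, 389.9]
eef_rot: [-180.0, -0.0, 83.2]
contact_force: [0.1, -0.6, -0.2]
opening: 0.5
finger_force: 0.0
```

Emit:
servo_tool(moves=[{"dx": 0,"dy": 0,"dz": 0,"ax": 0,"ay": 0,"az": 0},{"dx": 0,"dy": 0,"dz": 0,"ax": 0,"ay": 0,"az": 0}])

```text
time_s: 39.77
position: [448.8, -284.7, 390.7]
eef_rot: [179.9, 0.0, 83.1]
contact_force: [0.5, 0.7, 0.2]
opening: 0.501
finger_force: 0.0
```

```bash
python3 - <<'E'
from h import *
need(450,-300,390,83)
im,c=grab('top','t9.png');s9,_=grab('scene','s9.png')
g=cv2.cvtColor(im,cv2.COLOR_RGB2GRAY).astype(np.float32)
L=lambda f:cv2.cvtColor(cv2.imread('pics/'+f),cv2.COLOR_BGR2GRAY).astype(np.float32)
def cmp(n,a,b,x0,y0,x1,y1):
    T=b[y0+5:y1-5,x0+5:x1-5];r=cv2.matchTemplate(a[y0:y1,x0:x1],T,cv2.TM_CCOEFF_NORMED);_,v,_,l=cv2.minMaxLoc(r);print(n,'shift px',(l[0]-5,l[1]-5),'score %.3f'%v)
t0=L('top0.png');t8=L('t8.png')
cmp('tray',g,t8,170,223,277,315)
cmp('jar',g,t0,320,110,365,153);cmp('bottle',g,t0,117,185,170,227);cmp('rack',g,t0,450,150,535,200)
sg=cv2.cvtColor(s9,cv2.COLOR_RGB2GRAY).astype(np.float32);s0=L('scene0.png')
cmp('rack sc',sg,s0,155,195,220,245);cmp('jar sc',sg,s0,290,230,325,268);cmp('bottle sc',sg,s0,430,160,475,215);cmp('tray sc',sg,L('s8.png'),355,160,440,205)
cmp('readerB',g,t0,292,145,355,202)
cmp('readerA',g,t0,380,140,448,202)
E
```

```text
now [ 448.8 -284.7  390.7] rpy [1.7993e+02 3.0000e-02 8.3100e+01] t 39.8 F [0.5 0.7 0.2] op 0.501
NEED dx -15.0 dy 3.1 dz 0.7 az 0.1
tray shift px (0, 0) score 0.903
jar shift px (0, 0) score 1.000
bottle shift px (0, 0) score 1.000
rack shift px (0, 0) score 1.000
rack sc shift px (0, 0) score 1.000
jar sc shift px (0, 0) score 1.000
bottle sc shift px (0, 0) score 1.000
tray sc shift px (0, 0) score 0.985
readerB shift px (0, 0) score 0.997
readerA shift px (0, 0) score 0.998
```

```bash
python3 - <<'E'
from h import *
L=lambda f:cv2.cvtColor(cv2.imread('pics/'+f),cv2.COLOR_BGR2GRAY).astype(np.float32)
for a,b,r,n in (('t9.png','t8.png',(187,251,240,280),'top'),('s9.png','s8.png',(370,165,425,195),'scene')):
    x0,y0,x1,y1=r;R=cv2.matchTemplate(L(a)[y0-8:y1+8,x0-8:x1+8],L(b)[y0:y1,x0:x1],cv2.TM_CCOEFF_NORMED);_,v,_,l=cv2.minMaxLoc(R);print(n,l[0]-8,l[1]-8,round(v,3))
E
```

```text
top 0 0 1.0
scene 0 0 1.0
```

Nothing has moved since the checks.

```bash
python3 -c "
from station import ticket
print(ticket.sign_off())"
```

```text
the job is handed in; nothing more can be done
None
```

I handed the job in at about 40 s: the tray is inside the tape with both used cartridges standing in it, both fresh cartridges on the bench are caught flush in readers A and B (reader C stays empty), and the rack, bottle and jar have not moved. The sign-off gave no verdict.

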